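# Tip the front panel out of its nest and fit it to the instrument case

### The arm

A 7-joint arm with a two-finger parallel gripper is mounted at the origin on a cart in front of the work surface, level with it; the furniture and walls round the work are solid. World frame = base frame: x ahead of the robot, y to its left, z up, the work surface at z = 0. Lengths are in mm, angles in rad, forces in N, time in s.
With the tool pointing down it reaches from about 400 to 875 mm from the base axis. Payload 4.4 kg.
Tool frame: the origin (TCP) lies at the very end of the fingers, on their centre line; the grasp point (between the pads) lies 19 mm behind it; z points along the fingers, y is the direction in which the jaws open and shut (so a half turn about z gives the same grasp; the last joint's range is limited). The gripper opens to 85 mm and grips with 20 to 120 N. Pads are 22 mm wide; open, the fingers measure 114 mm over their backs; the gripper's body (76 mm by 85 mm) begins 54 mm behind the grasp point. The pads swing forward as they close: fully open they stand 13 mm farther back than shut.
Start: joints at [1.094, 0.628, 0.038, 1.517, -0.027, 0.996, -0.02], TCP at [259.601, -595.924, 231.313] pointing down, gripper open.
Joint ranges: [-3.06, 3.06], [-0.37, 2.12], [-1.25, 1.32], [0.18, 2.47], [-1.1, 4.24], [0.23, 1.98], [-2.94, 2.94]. Speed limits (rad/s): [2.57, 2.57, 3.14, 3.14, 3.14, 3.14, 3.14].

### API

Orientations are given as a unit quaternion [x, y, z, w].
In Python, from bench import env gives the robot as it stands.
- The arm moves only by the tool drive_tool, never from a script. Its argument "targets" is a list of rows, each a list of 7 numbers: the shift along the tool's x, y, z in m, then the turn, a rotation vector about the tool's x, y, z in rad, then the opening, from 0 (shut) to 1 (fully open). A call has 1 to 10 rows; each row is the pose to reach, as a shift and turn from the pose commanded when the call began, along the tool's axes at that moment; what a row does not reach only later rows make up. A row lasts 1/12 s, in which the tool goes at most 41.7 mm and 7.16 degrees, less where a joint would pass 70% of its speed; a pose out of reach is approached as far as the arm can. A call with a gripper value outside its range is refused whole. The fingers move at their own pace and stop on an object; "squeeze" is the grip in N (left out, the last holds). Time passes only in rows, so rows that repeat a pose let the fingers close. It gives the time, the measured TCP pose, the force and the opening at its end, in the units of the state.
- env.get_obs(): the state, without advancing time (a new reading comes with each control period).
- env.grab_frame(name): name is "scene" or "top" or "wrist"; returns the picture (384x512x3 uint8, red, green, blue); there is no depth.
- env.camera_model(name): a dict with "K" (3x3 intrinsics, pixels), "R" (3x3) and "t" (3): a world point X has camera coordinates R X + t; the wrist camera has in their place "T_tool_cam" (4x4, takes a point from camera to tool coordinates, whose origin is the TCP and whose axes are the flange's). Camera axes: x right, y down, z forward; pixel columns grow to the right and rows downward; lengths in mm; the calibration is good to about 2 mm. The wrist camera is an equidistant fisheye: a pixel r from the principal point sees the ray r / f radians off the axis. A picture is of the moment at which its call begins: read the wrist's pose just before it. camera_model takes no time and is no camera call.
- env.close_job(): hands the job in, once; it reports no verdict.
Trained networks look in the newest picture that a camera, given by its name, has taken for a name from the list of things; names that differ only in an ending like _2 or _b are one class to them, and where a whole thing is asked for, a point or a joint stands for the part that bears it (a point fixed in the world has none). Each returns a list of dicts, best first, with "score" (0 to 1); they miss things now and then, are a little off and sometimes report something else, mostly with a low value. They report only what shows in the picture. A call takes as long as a camera call. They do not tell look-alikes from the thing itself.
- env.find_in(camera, label): "point" ([column, row] in pixels, amid what is visible of it).
The state is a dict: "t": time; "q": joint angles; "dq": joint speeds; "joint_efforts": joint torques, N m; "eef_pos": TCP position; "orientation": TCP orientation; "force": force on the tool from outside, world axes, zero at the start; "torque": the same for the moment, N m; "width": finger opening in mm.
Only numpy, scipy, OpenCV 4.12 (cv2) and the standard library are available. Lean on these libraries where they do the work, as an engineer would, in place of code of your own. Each camera call takes 0.05 s, during which the arm holds its last target.

### The job

Fit the front panel with the window to the open instrument case. It lies flush in its black nest: press down its end over the scoop until the other end stays tipped up by itself, then lift it out, stand it on end in the empty slot of the wire rack and let go, so that you can take it anew with its side edges free. Lower it (do not drop it) into the grooves at the front of the case until it is fully home, and leave the blank panel standing in the rack.

Things in the scene. Friction and masses are not known exactly. Their poses are not given: they have to be found in the camera images.
- panel: aluminium front panel 96 x 52 x 8 mm, about 0.1 kg, with a 24 x 32 mm window (centre x = -8 mm) and two 8 mm holes (x = 22, y = +-12 mm). Origin: centre of the face that lies down in the nest; x along its 96 mm length, y across its 52 mm width, z through its thickness away from that face. Its +x end lies over the scoop. Solid over the last 27 mm of the -x end and the last 20 mm of the +x end
- panel_mid (a point): centre of the panel (z = 4 mm in the panel's frame), axes as the panel's
- panel_end (a point): middle of the panel's +x end face (x = 48, z = 4 mm in the panel's frame)
- nest: black plastic nest fixed to the bench, 118 x 71 mm, top at 38 mm; its closed pocket is 100.5 x 53.6 mm with a slippery floor at 30 mm, so the panel lies flush. Origin: at bench level, 1 mm off the pocket's centre, under the panel's middle; x along the panel towards the scoop end, z up. Walls 8 mm thick; the scoop end's wall is cut down to 12 mm over its middle 34 mm (thumb relief)
- nest_ridge (a point): middle of the ridge across the pocket where the floor ends, 3 mm from the nest's origin, 2 mm beyond the panel's centre of mass. From here a slippery ramp falls at 30 degrees towards nest +x. A panel pressed down onto the ramp (1 N tips it) slides up to 6 mm down it and stays tipped at 30 degrees by itself, its -x end standing about 15 mm clear above the nest
- nest_press (a point): a good point to press: top face of the flush panel, 10 mm from its +x end, 38 mm above the bench. Pressed home on the ramp, the panel's top here is about 19 mm above the bench
- rack: panel rack fixed to the bench: wooden base 150 x 66 mm, top at 14 mm, two slots of 5 mm bent steel wire, each between a front hoop (58 mm long, 41 mm wide) and a rear hoop (26 mm long). Origin: at bench level under the base; x from the occupied slot (x = -28 mm) to the empty one (x = 37 mm), z up. Slots lean 20 degrees off vertical, tops towards -x, 13 mm clear between the hoops
- rack_slot (a point): middle of the empty slot on the top face of the rack's base, axes as the rack's. A panel standing there on its end leans 20 to 25 degrees towards -x; its middle is then 14 to 21 mm to -x of this point and 44 to 49 mm above it
- blank_panel: plain aluminium panel without window or holes, 96 x 52 x 8 mm, loose, standing in the other slot of the rack. Origin: centre of its face towards the rack's -x; x along its length, downwards
- case: open-topped grey instrument case fixed to the bench, 96 (x) x 63 (y) x 100 mm high, walls and floor 4 mm, rear panel fitted, board inside below 36 mm. Origin: centre of its underside; front = -x, open. Each side wall has a vertical groove there for the panel's side edges, 11 mm wide, open at the top, flared over the last 6 mm; 55 mm between groove bottoms, 46 mm between the ribs
- case_seat (a point): where the middle of the fitted panel belongs: x = -39.5, y = 0, z = 52 mm in the case's frame, axes as the case's. The fitted panel stands on a 52 mm end on the case floor with its top end flush with the rim
- case_mouth (a point): middle of the open upper end of the two grooves, 48 mm above the seat, level with the rim
Not all that is in view belongs to the job. There is more than one size of the nest; the one meant has the size given above.

How it is judged (in metres and radians):
On the way, in this order (a step that is already met when the one before it is completed fails the run):
1. the panel is tipped up in the nest: its pressed end lies down in the scoop, the other end stands up, and the robot has let go of it (z of panel_end in the frame of nest below 0.022 m and horizontal distance between panel_mid and nest below 0.02 m and angle between the x axis of panel and the z axis of nest, either way round below 1.2 rad and contact force between the fingers and panel below 0.05 N), for 0.2 s.
2. the panel stands on its end in the empty slot of the rack, let go (x of panel_mid in the frame of rack_slot between -0.03 and 0 m and y of panel_mid in the frame of rack_slot between -0.015 and 0.015 m and z of panel_mid in the frame of rack_slot between 0.04 and 0.052 m and angle between the x axis of panel and the z axis of rack, either way round below 0.6 rad and contact force between the fingers and panel below 0.05 N), for 0.2 s.
At the end, for the whole second after the job is handed in: the windowed panel stands upright in the front grooves of the case, on the case floor: its middle within 4 mm sideways and 3 mm in height of its seat, upright to 4 degrees, in line with the front to 7 degrees, released and at rest; either end may be up and either face out (horizontal distance between panel_mid and case_seat below 0.004 m and z of panel_mid in the frame of case_seat between -0.003 and 0.003 m and angle between the x axis of panel and the z axis of case, either way round below 0.07 rad and angle between the y axis of panel and the y axis of case, either way round below 0.12 rad and linear speed of panel below 0.01 m/s); the robot touches nothing.
It fails at once if the blank panel in the rack is shifted by more than 20 mm (distance of blank_panel from where it was at the start of the episode above 0.02 m).
It fails at once if the windowed panel is dropped: falls free of the fingers faster than 0.6 m/s (linear speed of panel above 0.6 m/s and contact force between the fingers and panel below 0.02 N).
It also fails if it takes over 69 s, if anything falls off the work surface, if the arm or the gripper's body presses on something with over 40 N, if the wrist force passes 120 N, or if a joint passes its speed limit or range.

## Working session

There is one attempt and no reset: what is moved stays moved. The work goes in short steps, Python scripts to look and compute and a tool call to move; the robot and the scene stay as the last step left them, time stands still between calls to the robot, and variables do not carry over. Pictures are saved under pics/ and viewed, and the job is handed in when it is done.

Besides the shell and the picture viewer there is one more tool, called after "Request:" as name([rows], argument=value, ...), one row to a line, values as JSON. drive_tool: Moves the arm, as the interface text tells. Its arguments: {"type":"object","properties":{"targets":{"type":"array"},"squeeze":{"type":"number"}},"required":["targets"]}

```bash
ls -la; mkdir -p pics; cat > h.py <<'E'
import numpy as np, cv2
from scipy.spatial.transform import Rotation as Rn
from bench import env
def save(name,fn,im=None):
    im=env.grab_frame(name) if im is None else im
    cv2.imwrite('pics/'+fn,im[:,:,::-1]); return im
E
python3 - <<'E'
from h import *
np.set_printoptions(precision=4,suppress=True)
for c in ['scene','top']:
    save(c,c+'0.png'); m=env.camera_model(c); print(c,m)
o=env.get_obs(); print(o)
save('wrist','wrist0.png'); print(env.camera_model('wrist'))
E
```

```text
total 12
drwxr-xr-x  3 agent agent 4096 Dec  7 14:52 .
drwxr-xr-x 23 root  root  4096 Dec  7 14:52 ..
drwxr-xr-x  2 agent agent 4096 Dec  7 14:52 pics
scene {'K': array([[402.9833,   0.    , 258.8815],
       [  0.    , 402.9833, 191.9745],
       [  0.    ,   0.    ,   1.    ]]), 'R': array([[-0.6454, -0.7638, -0.0114],
       [-0.3386,  0.2994, -0.892 ],
       [ 0.6847, -0.5719, -0.4518]]), 't': array([444.8127, 242.6139, 703.8768])}
top {'K': array([[471.2278,   0.    , 256.1407],
       [  0.    , 471.2278, 189.7386],
       [  0.    ,   0.    ,   1.    ]]), 'R': array([[-0.0004, -1.    , -0.0066],
       [-0.996 ,  0.001 , -0.0888],
       [ 0.0888,  0.0065, -0.996 ]]), 't': array([  88.5541,  564.5205, 1253.1188])}
{'t': 0.1, 'q': array([ 1.0942,  0.6293,  0.0385,  1.5182, -0.027 ,  0.9963, -0.02  ]), 'dq': array([ 0.0009, -0.0017,  0.0017, -0.0027,  0.0039,  0.0006,  0.0016]), 'joint_efforts': array([  0.0027, -56.454 ,   1.2307, -19.3975,   0.0114,   0.0055,
        -0.    ]), 'eef_pos': array([ 259.3792, -595.4092,  230.4786]), 'orientation': array([ 0.979 ,  0.2039, -0.0002, -0.0008]), 'force': array([-0.5339,  0.3532,  0.1778]), 'torque': array([ 0.0095,  0.0127, -0.001 ]), 'width': 85.55026523327003}
{'K': array([[297.3186,   0.    , 258.12  ],
       [  0.    , 297.3186, 194.4436],
       [  0.    ,   0.    ,   1.    ]]), 'T_tool_cam': array([[  -0.0008,   -0.9643,   -0.2648,   67.5395],
       [   1.    ,   -0.001 ,    0.0008,    1.053 ],
       [  -0.001 ,   -0.2648,    0.9643, -142.3964],
       [   0.    ,    0.    ,    0.    ,    1.    ]])}
```

View pics/scene0.png

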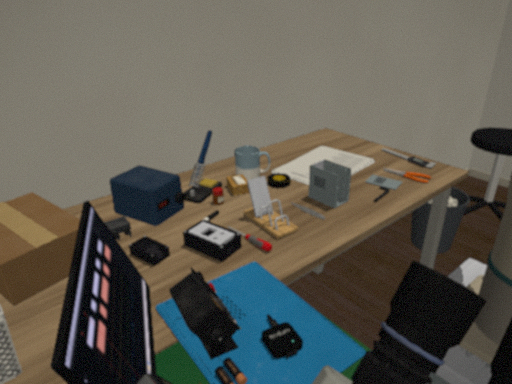

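View pics/top0.png

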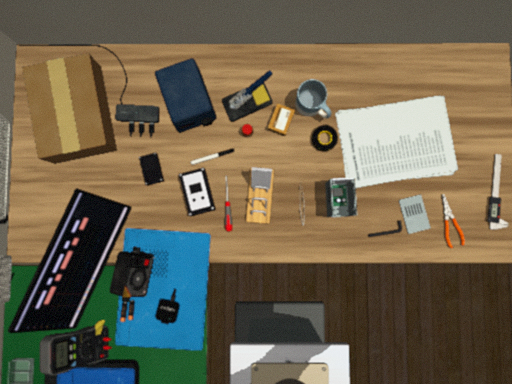

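```bash
python3 - <<'E'
from h import *
for c in ['scene','top','wrist']:
    for l in ['panel','nest','rack','blank_panel','case']:
        print(c,l,[(np.round(d['point'],1).tolist(),round(d['score'],2)) for d in env.find_in(c,l)])
E
```

```text
scene panel [([214.9, 231.8], 0.83), ([210.9, 245.2], 0.23)]
scene nest [([148.9, 250.7], 0.97), ([211.1, 243.2], 0.94), ([328.4, 180.9], 0.17)]
scene rack [([275.0, 222.3], 0.58)]
scene blank_panel [([260.8, 191.6], 0.82)]
scene case [([330.4, 179.4], 0.86), ([214.1, 231.0], 0.61)]
top panel [([198.2, 193.1], 0.57)]
top nest [([150.3, 165.7], 0.96)]
top rack [([260.0, 204.1], 0.94)]
top blank_panel [([338.1, 198.3], 0.62), ([262.3, 178.2], 0.59)]
top case [([339.2, 198.3], 0.86), ([197.1, 194.2], 0.36)]
wrist panel []
wrist nest []
wrist rack []
wrist blank_panel []
wrist case []
```

```bash
python3 - <<'E'
from h import *
im=cv2.imread('pics/top0.png')
c=im[130:260,130:370]; cv2.imwrite('pics/topcrop.png',cv2.resize(c,None,fx=3.3,fy=3.3,interpolation=cv2.INTER_CUBIC))
im=cv2.imread('pics/scene0.png')
c=im[130:280,120:370]; cv2.imwrite('pics/scenecrop.png',cv2.resize(c,None,fx=3.2,fy=3.2,interpolation=cv2.INTER_CUBIC))
m=env.camera_model('top')
def bp(px,z):
    r=np.linalg.inv(m['K'])@[*px,1]; d=m['R'].T@r; C=-m['R'].T@m['t']; return C+d*(z-C[2])/d[2]
for n,p,z in [('nest',(197,192),38),('decoy',(150.5,167),38),('rack',(260,204),14),('case',(341,198),100),('blank',(262,178),90)]: print(n,bp(p,z).round())
print(-m['R'].T@m['t'])
E
```

```text
nest [558. 247.  38.]
decoy [625. 373.  38.]
rack [527.  78.  14.]
case [ 537. -128.  100.]
blank [589.  73.  90.]
[ 451.04366955   79.84034974 1298.8522375 ]
```

View pics/topcrop.png

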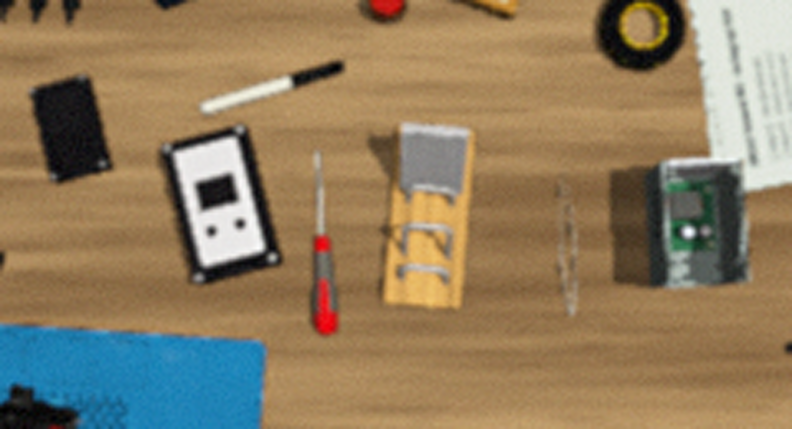

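View pics/scenecrop.png

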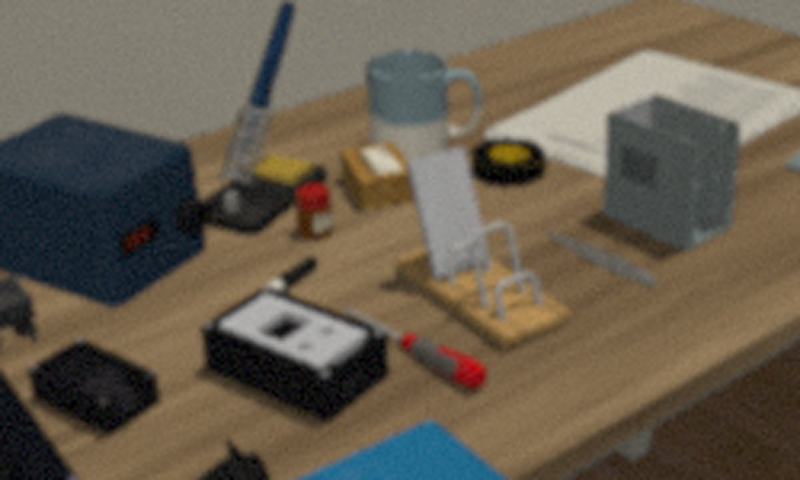

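The target could be mistaken for several things. The nest at top px (197,192) holds a windowed panel; the look-alikes are the smaller closed black nest at (150,167), the blank panel in the rack at (262,178), and the battery-like black and white unit. I choose (197,192), because its pocket holds the windowed panel. The holes are on the side nearer the robot, so the scoop end faces the robot. Next I'll take a closer look with the wrist camera.

```bash
cat >> h.py <<'E'
np.set_printoptions(precision=4,suppress=True)
def pose():
    o=env.get_obs(); return o['eef_pos'],Rn.from_quat(o['orientation']),o
def axes(z,y):
    z=np.array(z,float);z/=np.linalg.norm(z);y=np.array(y,float);y-=z*(y@z);y/=np.linalg.norm(y)
    return Rn.from_matrix(np.c_[np.cross(y,z),y,z])
def plan(p,R=None):
    e,q,o=pose()
    if R is None: R=q
    d=q.inv().apply(np.array(p)-e)/1000; r=(q.inv()*R).as_rotvec()
    print('row',d.round(4).tolist(),r.round(4).tolist(),'rows>=',np.ceil(max(np.linalg.norm(d)/.0417,np.degrees(np.linalg.norm(r))/7.16)),'t',o['t'],'w',round(o['width'],1),'F',o['force'].round(1))
def wproj(X,e,q):
    m=env.camera_model('wrist');T=m['T_tool_cam'];K=m['K']
    Xt=q.inv().apply(np.atleast_2d(X)-e); Xc=(Xt-T[:3,3])@T[:3,:3]
    th=np.arctan2(np.hypot(Xc[:,0],Xc[:,1]),Xc[:,2]); ph=np.arctan2(Xc[:,1],Xc[:,0])
    return np.c_[K[0,2]+K[0,0]*th*np.cos(ph),K[1,2]+K[1,1]*th*np.sin(ph)]
def wray(px,e,q):
    m=env.camera_model('wrist');T=m['T_tool_cam'];K=m['K']
    u=(np.atleast_2d(px)-[K[0,2],K[1,2]])/K[0,0]; th=np.hypot(u[:,0],u[:,1])
    d=np.c_[u*(np.sin(th)/np.maximum(th,1e-9))[:,None],np.cos(th)]
    return e+q.apply(T[:3,3]),q.apply(d@T[:3,:3].T)
def wback(px,z,e,q):
    C,d=wray(px,e,q); return C+d*((z-C[2])/d[:,2])[:,None]
def cproj(cam,X):
    m=env.camera_model(cam); Xc=np.atleast_2d(X)@m['R'].T+m['t']; u=Xc@m['K'].T; return u[:,:2]/u[:,2:]
E
python3 - <<'E'
from h import *
e,q,o=pose(); print(e,q.as_matrix())
plan([580,80,380],axes([0,0,-1],[0,-1,0]))
print(q.inv().apply([0,0,.15]))
E
```

```text
[ 259.6224 -595.9187  231.3439] [[ 0.9168  0.3993  0.0001]
 [ 0.3993 -0.9168 -0.    ]
 [ 0.      0.0001 -1.    ]]
row [0.5637, -0.4917, -0.1487] [0.0001, -0.0001, 0.4108] rows>= 19.0 t 0.9 w 85.0 F [0.2 0.  0.6]
[ 0.    0.   -0.15]
```

Request:
drive_tool([
  [0.56, -0.49, -0.15, 0, 0, 0.41, 1],
  [0.56, -0.49, -0.15, 0, 0, 0.41, 1],
  [0.56, -0.49, -0.15, 0, 0, 0.41, 1],
  [0.56, -0.49, -0.15, 0, 0, 0.41, 1],
  [0.56, -0.49, -0.15, 0, 0, 0.41, 1],
  [0.56, -0.49, -0.15, 0, 0, 0.41, 1],
  [0.56, -0.49, -0.15, 0, 0, 0.41, 1],
  [0.56, -0.49, -0.15, 0, 0, 0.41, 1],
  [0.56, -0.49, -0.15, 0, 0, 0.41, 1],
  [0.56, -0.49, -0.15, 0, 0, 0.41, 1],
])

```text
t: 1.73
eef_pos: [434.5, -224.7, 314.4]
orientation: [1.0, 0.0, 0.0, 0.0]
force: [1.1, -1.4, 0.3]
width: 85.3
```

```bash
python3 - <<'E'
from h import *
e,q,o=pose(); print(e,q.as_matrix())
plan([580,80,380],axes([0,0,-1],[0,-1,0]))
E
```

```text
[ 434.5127 -224.7201  314.4113] [[ 1.      0.0006  0.0008]
 [ 0.0006 -1.     -0.0003]
 [ 0.0008  0.0003 -1.    ]]
row [0.1457, -0.3046, -0.0656] [0.0003, -0.0008, 0.0006] rows>= 9.0 t 1.7333 w 85.3 F [ 1.1 -1.4  0.3]
```

Request:
drive_tool([
  [0.14, -0.3, -0.06, 0, 0, 0, 1],
  [0.14, -0.3, -0.06, 0, 0, 0, 1],
  [0.14, -0.3, -0.06, 0, 0, 0, 1],
  [0.14, -0.3, -0.06, 0, 0, 0, 1],
  [0.14, -0.3, -0.06, 0, 0, 0, 1],
  [0.14, -0.3, -0.06, 0, 0, 0, 1],
  [0.14, -0.3, -0.06, 0, 0, 0, 1],
  [0.14, -0.3, -0.06, 0, 0, 0, 1],
  [0.14, -0.3, -0.06, 0, 0, 0, 1],
  [0.14, -0.3, -0.06, 0, 0, 0, 1],
])

```text
t: 2.57
eef_pos: [574.4, 77.2, 373.6]
orientation: [1.0, 0.003, 0.0, -0.001]
force: [0.3, -0.6, -0.3]
width: 85.7
```

```bash
python3 - <<'E'
from h import *
e,q,o=pose(); print(e,q.as_matrix(),o['q'],o['dq'])
im=save('wrist','w1.png')
np.save('w1.npy',np.r_[e,q.as_quat()])
for l in ['panel','nest','rack','blank_panel','case']:
    print(l,[(np.round(d['point'],1).tolist(),round(d['score'],2),wback(d['point'],{'panel':38,'nest':38,'rack':14,'blank_panel':60,'case':60}[l],e,q).round(0).tolist()) for d in env.find_in('wrist',l)])
E
```

```text
[574.3932  77.216  373.6108] [[ 1.      0.0068  0.0006]
 [ 0.0068 -1.      0.0015]
 [ 0.0007 -0.0015 -1.    ]] [-0.1753  0.4012 -0.0091  1.5094  0.0023  1.2301 -1.7484] [ 0.0505 -0.0191  0.063   0.0549  0.0268  0.0041  0.0139]
panel [([156.0, 166.9], 0.73, [[559.0, 250.0, 38.0]])]
nest [([96.7, 131.5], 0.76, [[625.0, 363.0, 38.0]]), ([161.7, 163.2], 0.71, [[565.0, 239.0, 38.0]])]
rack [([258.4, 176.7], 0.93, [[537.0, 76.0, 14.0]])]
blank_panel [([258.4, 145.2], 0.87, [[596.0, 76.0, 60.0]])]
case [([382.9, 179.3], 0.77, [[545.0, -132.0, 60.0]])]
```

View pics/w1.png

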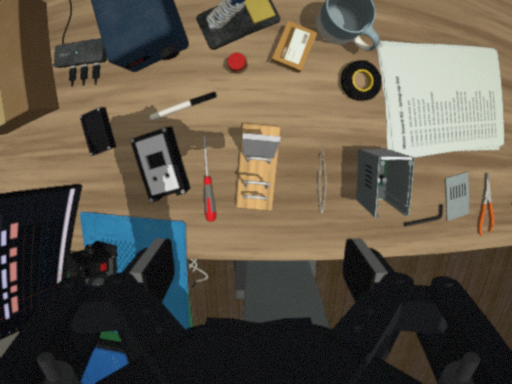

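```bash
python3 - <<'E'
from h import *
im=cv2.imread('pics/w1.png')
a=cv2.resize(im[110:220,120:290],None,fx=4.6,fy=4.6,interpolation=cv2.INTER_CUBIC)
cv2.imwrite('pics/w1a.png',a)
a=cv2.resize(im[130:230,330:430],None,fx=5,fy=5,interpolation=cv2.INTER_CUBIC)
cv2.imwrite('pics/w1b.png',a)
plan([535,245,170],axes([0,0,-1],[0,-1,0]))
E
```

```text
row [-0.0387, -0.1734, 0.2036] [0.0007, 0.0002, -0.002] rows>= 7.0 t 2.8667 w 85.2 F [-0.4 -0.6 -0.2]
```

View pics/w1a.png

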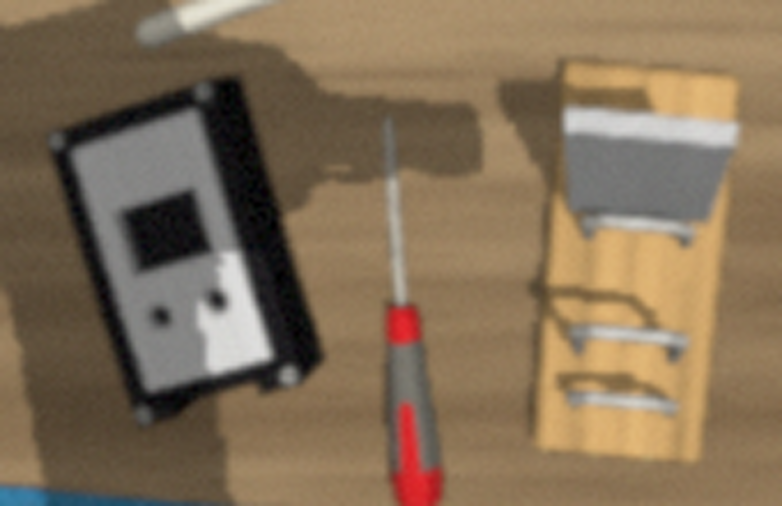

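View pics/w1b.png

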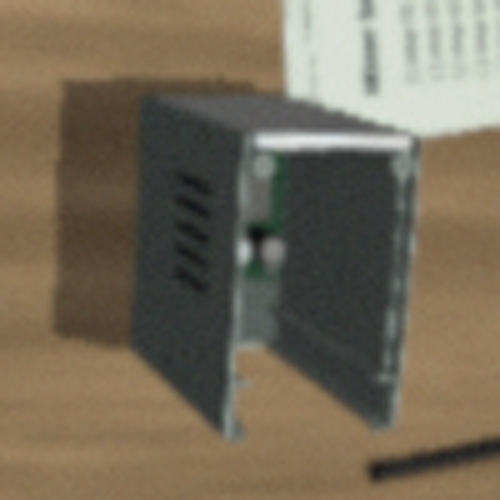

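The close crop (w1a) confirms the chosen nest: window at (165,230), two holes at (160,315) and (215,300), and the scoop gap in the robot-side wall at about (215,395). The case opens toward the robot. I'm moving closer to measure the nest.

Request:
drive_tool([
  [-0.03, -0.173, 0.16, 0, 0, 0, 1],
  [-0.03, -0.173, 0.16, 0, 0, 0, 1],
  [-0.03, -0.173, 0.16, 0, 0, 0, 1],
  [-0.03, -0.173, 0.16, 0, 0, 0, 1],
  [-0.03, -0.173, 0.16, 0, 0, 0, 1],
  [-0.03, -0.173, 0.16, 0, 0, 0, 1],
  [-0.03, -0.173, 0.16, 0, 0, 0, 1],
  [-0.03, -0.173, 0.16, 0, 0, 0, 0.0],
])

```text
t: 3.53
eef_pos: [542.6, 246.7, 212.5]
orientation: [1.0, 0.001, -0.001, 0.001]
force: [-0.2, 0.3, 0.5]
width: 75.4
```

```bash
python3 - <<'E'
from h import *
e,q,o=pose(); print(e,o['width'])
im=save('wrist','w2.png')
np.save('w2.npy',np.r_[e,q.as_quat()])
E
```

```text
[542.5538 246.6745 212.4632] 75.41814203322019
```

View pics/w2.png

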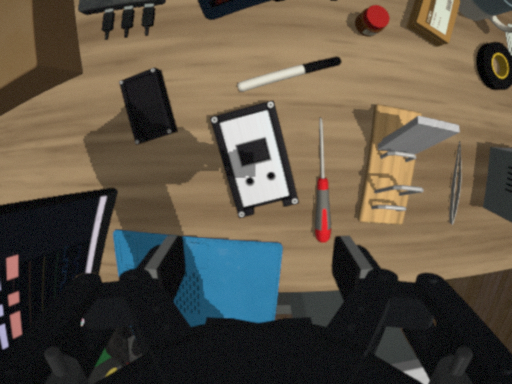

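```bash
cat >> h.py <<'E'
def rectify(im,e,q,c,z,half=110,s=3.0):
    n=int(2*half*s); ii=np.arange(n)/s-half
    # row -> -X, col -> -Y
    X=np.zeros((n,n,3)); X[...,0]=c[0]-ii[:,None]; X[...,1]=c[1]-ii[None,:]; X[...,2]=z
    uv=wproj(X.reshape(-1,3),e,q).reshape(n,n,2).astype(np.float32)
    return cv2.remap(im,uv[...,0],uv[...,1],cv2.INTER_CUBIC)
E
python3 - <<'E'
from h import *
im=cv2.imread('pics/w2.png'); d=np.load('w2.npy'); e=d[:3];q=Rn.from_quat(d[3:])
r=rectify(im,e,q,(560,245),38,100,3)
cv2.imwrite('pics/w2r.png',r)
g=r.max(axis=2); m=(g>105).astype(np.uint8)
m=cv2.morphologyEx(m,cv2.MORPH_OPEN,np.ones((3,3)))
lab,L,st,ce=cv2.connectedComponentsWithStats(m)
for i in range(1,lab):
    if st[i,4]>1500: print(i,st[i],ce[i])
l=L[300,300-60] if False else None
# mask near center w/ nonbrown: saturation
hsv=cv2.cvtColor(r,cv2.COLOR_BGR2HSV); m=((hsv[...,2]>90)&(hsv[...,1]<50)).astype(np.uint8)
m=cv2.morphologyEx(m,cv2.MORPH_OPEN,np.ones((5,5)))
lab,L,st,ce=cv2.connectedComponentsWithStats(m)
for i in range(1,lab):
    if st[i,4]>1500:
        pts=np.argwhere(L==i)[:,::-1].astype(np.float32); R=cv2.minAreaRect(pts)
        c=np.array(R[0])/3-100; print(st[i],'world c',560-c[1],245-c[0],np.array(R[1])/3,R[2])
E
```

```text
1 [     0      0    600    600 250469] [326.6862 296.8139]
2 [  175   133   226   320 38642] [289.332  295.5091]
[ 232    0  215   74 6225] world c 650.4421450297037 231.93050130208331 [10.6446 73.466 ] 72.80146026611328
[  174   133   228   321 39669] world c 562.4178873697916 249.07608032226562 [97.8429 54.1734] 75.18653869628906
[ 494  157   24  195 2168] world c 575.3126017252604 176.94035847981772 [64.9855  4.1447] 85.66769409179688
[ 506  396   45  133 2200] world c 505.73138427734375 169.5389607747396 [45.2672 10.7257] 81.78079223632812
```

View pics/w2r.png

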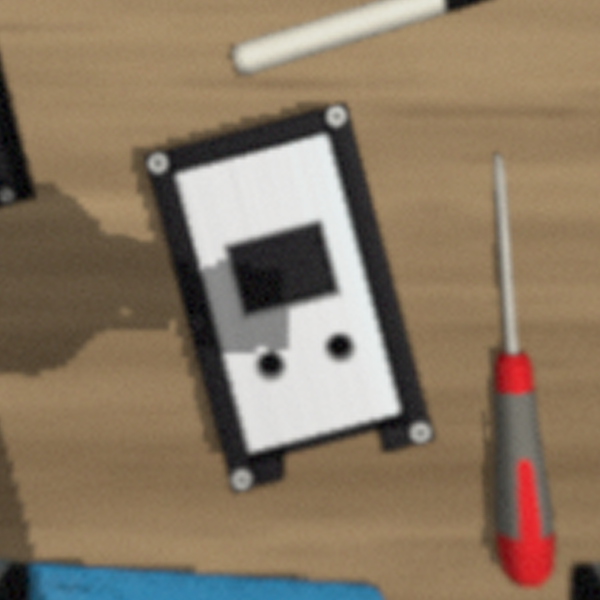

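```bash
python3 - <<'E'
from h import *
u=np.array([-.967,-.2555,0])
plan(np.array([562.4,249.1,60])+38*u,axes([0,0,-1],[.2555,-.967,0]))
E
```

```text
row [-0.0184, 0.0057, 0.1537] [0.0012, 0.0001, -0.2584] rows>= 4.0 t 3.5833 w 68.8 F [-0.2  0.3  1.3]
```

Request:
drive_tool([
  [-0.018, 0.006, 0.14, 0, 0, -0.258, 0],
  [-0.018, 0.006, 0.14, 0, 0, -0.258, 0],
  [-0.018, 0.006, 0.14, 0, 0, -0.258, 0],
  [-0.018, 0.006, 0.14, 0, 0, -0.258, 0],
  [-0.018, 0.006, 0.14, 0, 0, -0.258, 0],
  [-0.018, 0.006, 0.14, 0, 0, -0.258, 0],
  [-0.018, 0.006, 0.14, 0, 0, -0.258, 0],
])

```text
t: 4.17
eef_pos: [528.3, 240.2, 76.0]
orientation: [0.992, 0.128, 0.002, -0.0]
force: [-0.4, -0.5, -0.6]
width: 0.2
```

```bash
python3 - <<'E'
from h import *
e,q,o=pose(); 
im=save('wrist','w3.png')
np.save('w3.npy',np.r_[e,q.as_quat()])
u=np.array([-.967,-.2555,0])
plan(np.array([562.4,249.1,30])+38*u,axes([0,0,-1],[.2555,-.967,0]))
E
```

```text
row [-0.0031, 0.0005, 0.0462] [-0.0005, -0.0053, -0.0011] rows>= 2.0 t 4.2167 w -0.2 F [-0.   0.2  0.6]
```

View pics/w3.png

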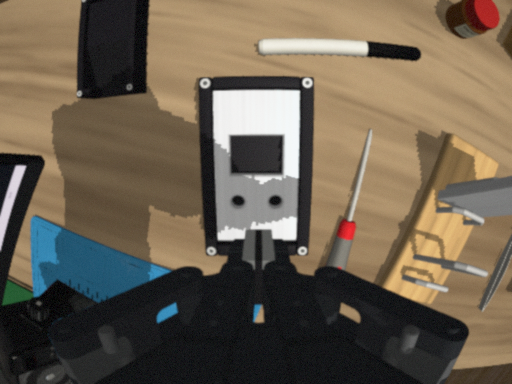

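The closed fingertips at (259,245) are centred over the scoop end. Pressing now.

Request:
drive_tool([
  [-0.003, 0.001, 0.02, 0, 0, 0, 0],
  [-0.003, 0.001, 0.034, 0, 0, 0, 0],
  [-0.003, 0.001, 0.038, 0, 0, 0, 0],
  [-0.003, 0.001, 0.041, 0, 0, 0, 0],
  [-0.003, 0.001, 0.044, 0, 0, 0, 0],
  [-0.003, 0.001, 0.046, 0, 0, 0, 0],
  [-0.003, 0.001, 0.047, 0, 0, 0, 0],
])

```text
t: 4.8
eef_pos: [523.6, 239.0, 27.3]
orientation: [0.992, 0.129, 0.001, -0.0]
force: [-0.1, 0.1, -0.6]
width: -0.0
```

```bash
python3 - <<'E'
from h import *
e,q,o=pose(); 
im=save('wrist','w4.png')
plan([e[0],e[1],25])
E
```

```text
row [0.0003, -0.0, 0.002] [0.0, 0.0, 0.0] rows>= 1.0 t 4.85 w -0.1 F [ 0.3 -0.   0.2]
```

View pics/w4.png

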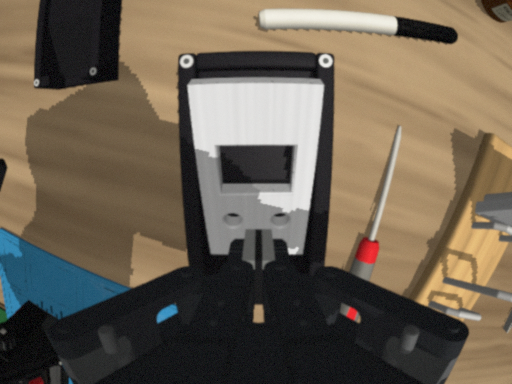

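Request:
drive_tool([
  [0, 0, 0.003, 0, 0, 0, 0],
  [0, 0, 0.005, 0, 0, 0, 0],
  [0, 0, 0.006, 0, 0, 0, 0],
  [0, 0, 0.006, 0, 0, 0, 0],
])

```text
t: 5.18
eef_pos: [523.5, 239.0, 22.4]
orientation: [0.992, 0.129, 0.001, -0.0]
force: [-2.6, -0.5, 13.6]
width: 0.2
```

```bash
python3 - <<'E'
from h import *
e,q,o=pose(); print(e,o['force'])
im=save('wrist','w5.png')
u=np.array([-.967,-.2555,0])
plan(np.array([562.4,249.1,100])+15*u,axes([0,0,-1],[.2555,-.967,0]))
E
```

```text
[523.5145 238.9863  22.3665] [-2.5675 -0.5204 13.5528]
row [0.0253, 0.0002, -0.0776] [-0.0001, -0.0014, 0.0004] rows>= 2.0 t 5.2333 w -0.1 F [-2.6 -0.9 13.4]
```

View pics/w5.png

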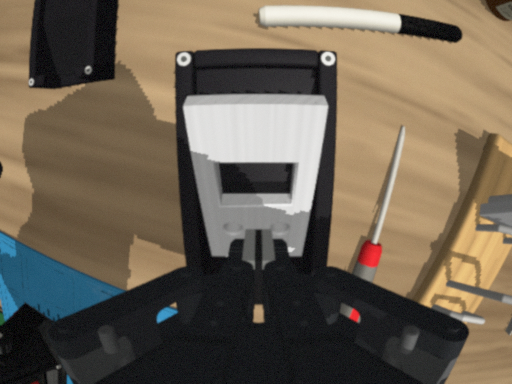

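Request:
drive_tool([
  [0, 0, -0.02, 0, 0, 0, 0],
  [0, 0, -0.05, 0, 0, 0, 0.3],
  [0, 0, -0.09, 0, 0, 0, 0.85],
  [0, 0, -0.11, 0, 0, 0, 0.85],
  [0, 0, -0.11, 0, 0, 0, 0.85],
  [0, 0, -0.11, 0, 0, 0, 0.85],
  [0, 0, -0.11, 0, 0, 0, 0.85],
])

```text
t: 5.82
eef_pos: [522.4, 238.4, 130.0]
orientation: [0.992, 0.129, -0.001, 0.0]
force: [0.1, -0.8, -0.3]
width: 71.9
```

```bash
python3 - <<'E'
from h import *
e,q,o=pose(); print(e,o['force'],o['width'])
im=save('wrist','w6.png')
np.save('w6.npy',np.r_[e,q.as_quat()])
im=save('scene','s6.png')
cv2.imwrite('pics/s6c.png',cv2.resize(im[180:280,150:300],None,fx=5,fy=5,interpolation=cv2.INTER_CUBIC)[:,:,::-1])
E
```

```text
[522.3825 238.3503 129.9536] [ 0.0644 -0.7935 -0.3034] 71.86682683037732
```

View pics/w6.png

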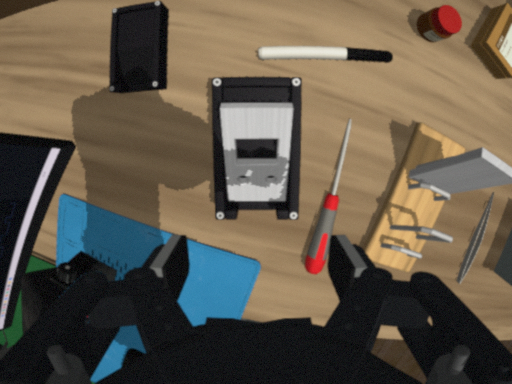

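View pics/s6c.png

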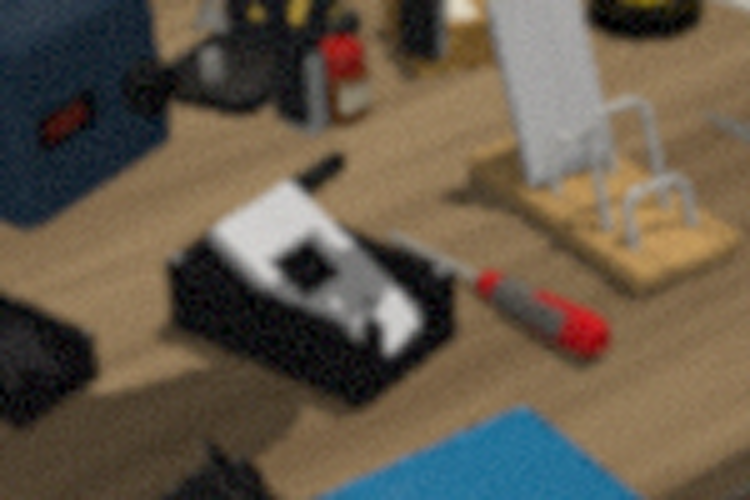

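```bash
cat >> h.py <<'E'
def panel_corners(): 
    return np.array([[x,y,z] for x in(-48,48) for y in(-26,26) for z in(0,8)],float)
E
python3 - <<'E'
from h import *
im=cv2.imread('pics/w6.png'); d=np.load('w6.npy'); e=d[:3];q=Rn.from_quat(d[3:])
# nest outer corners at z=38, screws; rectify
r=rectify(im,e,q,(560,245),38,100,3); cv2.imwrite('pics/w6r.png',r)
th=np.radians(14.8); nx=np.array([-np.cos(th),-np.sin(th),0]); ny=np.array([np.sin(th),-np.cos(th),0]); nz=np.array([0,0,1.])
N=np.array([562.4,249.1,0])
def nest(p): p=np.atleast_2d(p); return N+p[:,:1]*nx+p[:,1:2]*ny+p[:,2:]*nz
c30,s30=np.cos(np.pi/6),.5
def tip(P,s=6):
    x=P[:,0]-3+s; return np.c_[3+x*c30+P[:,2]*s30,P[:,1],30-x*s30+P[:,2]*c30]
big=cv2.resize(im,None,fx=4,fy=4,interpolation=cv2.INTER_CUBIC)
for p in wproj(nest(tip(panel_corners())),e,q): cv2.circle(big,tuple((p*4+1.5).astype(int)),5,(0,0,255),1)
for x in(-60,58):
  for y in(-35.5,35.5):
    p=wproj(nest([x-.0,y,38]),e,q)[0]; cv2.circle(big,tuple((p*4+1.5).astype(int)),5,(0,255,0),1)
cv2.imwrite('pics/w6o.png',big[240:940,760:1280])
E
```

```text
(no output)
```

View pics/w6o.png

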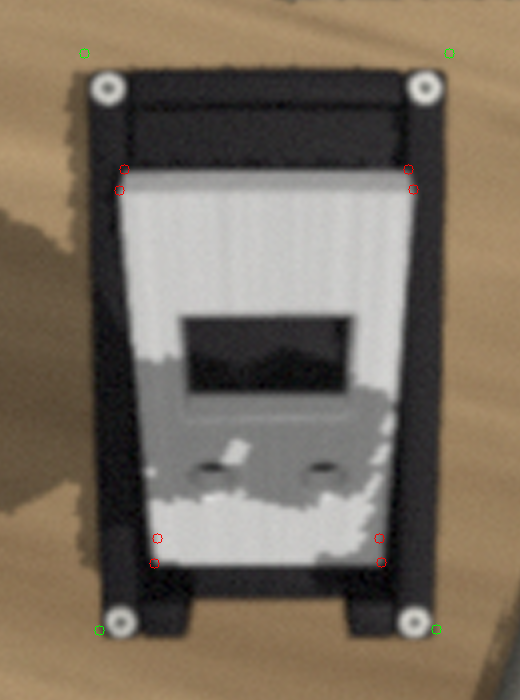

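```bash
python3 - <<'E'
from h import *
th=np.radians(14.8); nx=np.array([-np.cos(th),-np.sin(th),0])
R=axes([0,0,-1],[np.sin(th),-np.cos(th),0])
plan(np.array([562.4,249.1,38])-26*nx,R)
E
```

```text
row [0.0681, -0.0002, 0.091] [0.0006, 0.0028, 0.0006] rows>= 3.0 t 5.9167 w 72.7 F [-0.6 -0.  -0.4]
```

Request:
drive_tool([
  [0.04, 0, 0.01, 0, 0, 0, 0.85],
  [0.068, 0, 0.03, 0, 0, 0, 0.85],
  [0.068, 0, 0.06, 0, 0.002, 0, 0.85],
  [0.068, 0, 0.075, 0, 0.002, 0, 0.85],
  [0.068, 0, 0.075, 0, 0.002, 0, 0.85],
])

```text
t: 6.33
eef_pos: [585.1, 254.3, 50.0]
orientation: [0.992, 0.129, -0.004, 0.001]
force: [-0.7, 0.4, 1.4]
width: 72.6
```

```bash
python3 - <<'E'
from h import *
th=np.radians(14.8); nx=np.array([-np.cos(th),-np.sin(th),0])
R=axes([0,0,-1],[np.sin(th),-np.cos(th),0])
e,q,o=pose();print(e); save('wrist','w7.png')
plan(np.array([562.4,249.1,38])-26*nx,R)
E
```

```text
[585.1422 254.3411  50.0044]
row [0.0014, -0.0003, 0.0143] [0.0012, 0.0047, 0.0006] rows>= 1.0 t 6.3833 w 72.5 F [-0.6  0.1  0.5]
```

View pics/w7.png

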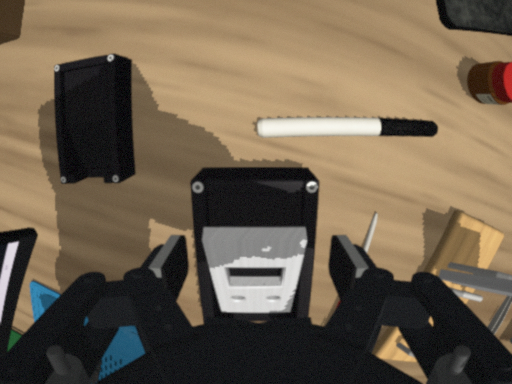

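Request:
drive_tool([
  [0.001, 0, 0.008, 0, 0.004, 0, 0.85],
  [0.001, 0, 0.0125, 0, 0.004, 0, 0.85],
  [0.001, 0, 0.0125, 0, 0.004, 0, 0.4],
  [0.001, 0, 0.0125, 0, 0.004, 0, 0.4],
  [0.001, 0, 0.0125, 0, 0.004, 0, 0.4],
  [0.001, 0, 0.0125, 0, 0.004, 0, 0.4],
  [0.001, 0, 0.0125, 0, 0.004, 0, 0.4],
], squeeze=60)

```text
t: 6.97
eef_pos: [590.2, 256.7, 44.0]
orientation: [0.992, 0.129, 0.004, -0.001]
force: [-0.1, 0.4, 2.2]
width: 49.7
```

```bash
python3 - <<'E'
from h import *
e,q,o=pose();print(e,o['width'],o['force'],q.as_matrix()); save('wrist','w8.png')
E
```

```text
[590.166  256.7196  44.0014] 49.72863468694669 [-0.1004  0.4295  2.2144] [[ 0.9666  0.256   0.007 ]
 [ 0.256  -0.9667  0.0022]
 [ 0.0073 -0.0003 -1.    ]]
```

View pics/w8.png

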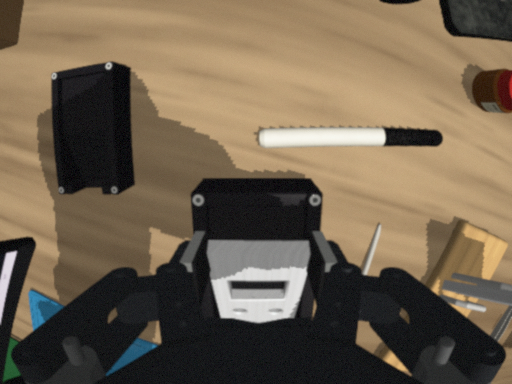

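Request:
drive_tool([
  [-0.002, 0, 0, 0, 0.004, 0, 0.75],
  [-0.002, 0, 0.0, 0, 0.004, 0, 0.75],
  [-0.002, 0, 0.003, 0, 0.004, 0, 0.75],
  [-0.002, 0, 0.006, 0, 0.004, 0, 0.75],
  [-0.002, 0, 0.006, 0, 0.004, 0, 0.75],
  [-0.002, 0, 0.006, 0, 0.004, 0, 0.75],
])

```text
t: 7.52
eef_pos: [587.6, 255.7, 36.6]
orientation: [0.992, 0.129, 0.005, -0.0]
force: [-0.3, 1.5, -0.0]
width: 64.0
```

```bash
python3 - <<'E'
from h import *
e,q,o=pose();print(e,o['width'],o['force'],q.as_matrix()); save('wrist','w9.png')
E
```

```text
[587.561  255.7427  36.628 ] 63.961409877878616 [-0.3368  1.5016 -0.0368] [[ 0.9667  0.2559  0.0089]
 [ 0.2559 -0.9667  0.0021]
 [ 0.0092  0.0002 -1.    ]]
```

View pics/w9.png

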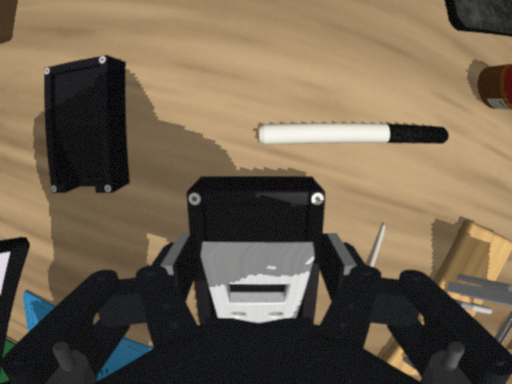

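Request:
drive_tool([
  [0, 0, 0, 0, 0, 0, 0.3],
  [0, 0, 0, 0, 0, 0, 0.3],
  [0, 0, 0, 0, 0, 0, 0.3],
  [0, 0, 0, 0, 0, 0, 0.3],
  [0, 0, 0, 0, 0, 0, 0.3],
], squeeze=60)

```text
t: 7.98
eef_pos: [588.0, 256.2, 37.4]
orientation: [0.992, 0.129, 0.005, -0.001]
force: [-0.3, 0.3, 2.4]
width: 50.6
```

```bash
python3 - <<'E'
from h import *
e,q,o=pose();print(e,o['width'],o['force'])
R=axes([0,0,-1],[0,-1,0])
e1=e.copy(); e1[2]=140; plan(e1)
E
```

```text
[588.0326 256.1726  37.4425] 50.61629976291505 [-0.3112  0.3314  2.4076]
row [0.0011, -0.0, -0.1026] [0.0, 0.0, 0.0] rows>= 3.0 t 7.9833 w 50.6 F [-0.3  0.3  2.4]
```

Request:
drive_tool([
  [0, 0, -0.008, 0, 0, 0, 0.3],
  [0, 0, -0.02, 0, 0, 0, 0.3],
  [0, 0, -0.045, 0, 0, 0, 0.3],
  [0, 0, -0.08, 0, 0, 0, 0.3],
  [0, 0, -0.11, 0, 0, 0, 0.3],
  [0, 0, -0.13, 0, 0, 0, 0.3],
  [0, 0, -0.13, 0, 0, 0, 0.3],
  [0, 0, -0.13, 0, 0, 0, 0.3],
])

```text
t: 8.65
eef_pos: [587.2, 255.6, 169.2]
orientation: [0.992, 0.129, 0.006, -0.001]
force: [-0.5, -0.2, -0.9]
width: 50.1
```

```bash
python3 - <<'E'
from h import *
e,q,o=pose();print(e,o['width'],o['force']); im=save('wrist','w10.png'); np.save('w10.npy',np.r_[e,q.as_quat()])
# predicted panel in tool frame
PX=np.array([-.866,0,.5]); PY=np.array([0,1,0.]); PZ=np.cross(PX,PY); M=np.array([-34.2,0,5.4])
T=np.c_[PX,PY,PZ]; C=(panel_corners()-[0,0,4])@T.T+M
big=cv2.resize(im[:,:,::-1],None,fx=3,fy=3,interpolation=cv2.INTER_CUBIC)
for p in wproj(e+q.apply(C),e,q): cv2.circle(big,tuple((p*3+1).astype(int)),5,(0,0,255),1)
cv2.imwrite('pics/w10o.png',big[600:1150,480:1080]); print(PZ)
im=save('scene','s10.png')
E
```

```text
[587.1502 255.5659 169.1884] 50.091686346854644 [-0.5314 -0.2212 -0.8753]
[-0.5    0.    -0.866]
```

View pics/w10o.png

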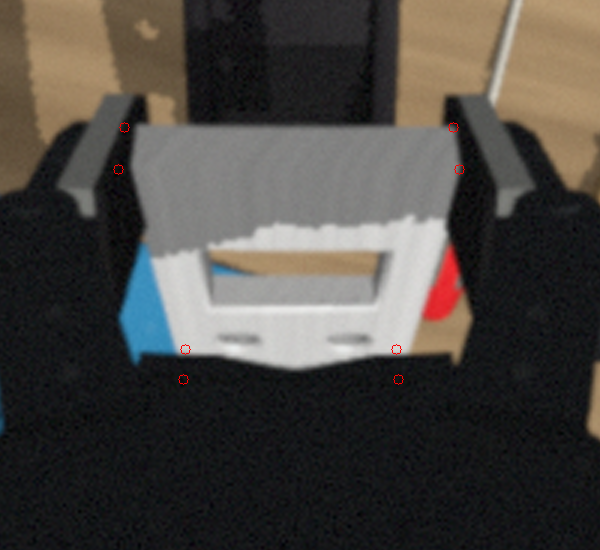

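View pics/s10.png

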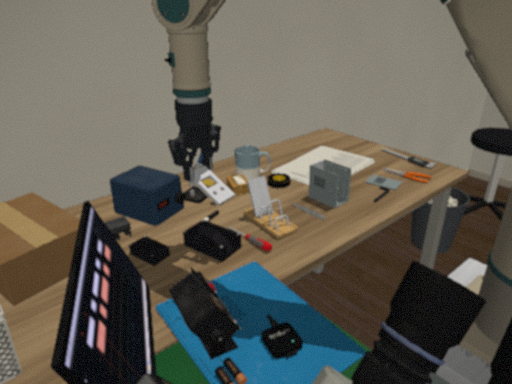

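```bash
python3 - <<'E'
from h import *
im=cv2.imread('pics/w10.png')
im=np.clip(im.astype(float)*1.5,0,255).astype(np.uint8)
big=cv2.resize(im[235:330,195:325],None,fx=6,fy=6,interpolation=cv2.INTER_CUBIC)
cv2.imwrite('pics/w10z.png',big)
E
```

```text
(no output)
```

View pics/w10z.png

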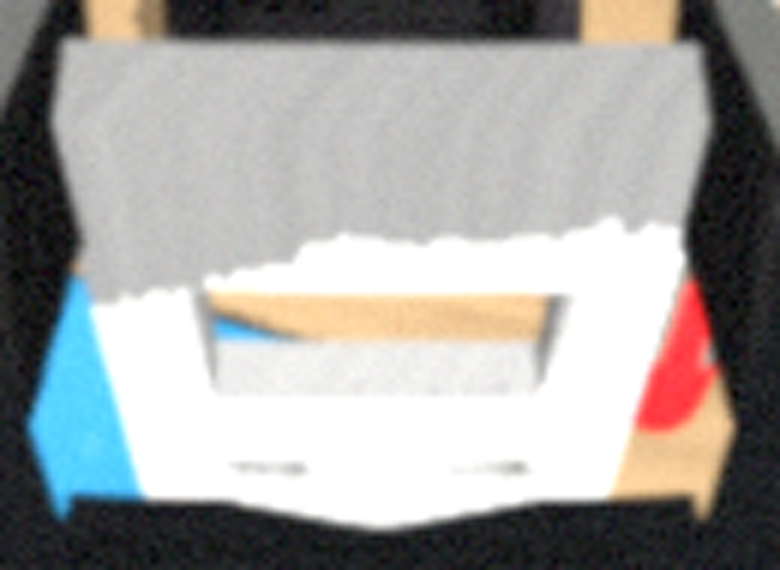

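```bash
python3 - <<'E'
from h import *
from scipy.optimize import least_squares
d=np.load('w10.npy'); e=d[:3];q=Rn.from_quat(d[3:])
# z=8 is top face. y sign: tool y = panel y*? PY=+tool y; image right=+tool y
pts=[((-48,-26,0),(62,42)),((-48,26,0),(698,42)),((-48,-26,8),(50,118)),((-48,26,8),(712,118)),
((-20,-16,8),(203,293)),((-20,16,8),(572,293)),((4,-16,8),(215,395)),((4,16,8),(540,395)),((22,-12,8),(270,467)),((22,12,8),(490,467))]
P=np.array([p for p,_ in pts],float)-[0,0,4]; U=np.array([u for _,u in pts])/6-.42+[195,235]
T0=np.c_[[-.866,0,.5],[0,1,0],[-.5,0,-.866]]
def f(v):
    R=Rn.from_rotvec(v[3:])*Rn.from_matrix(T0); C=R.apply(P)+v[:3]
    return (wproj(e+q.apply(C),e,q)-U).ravel()
s=least_squares(f,[-34.2,0,5.4,0,0,0],loss='soft_l1'); print(s.x[:3],np.degrees(s.x[3:]),f(s.x).reshape(-1,2).round(1).tolist())
print(np.abs(f([-34.2,0,5.4,0,0,0])).mean())
R=Rn.from_rotvec(s.x[3:])*Rn.from_matrix(T0); print(R.as_matrix())
E
```

```text
[-35.5414   0.925    8.9392] [ 0.1103 -0.349   0.0904] [[-0.2, -0.5], [0.5, -0.5], [-0.0, 0.5], [0.1, 0.4], [0.2, -0.3], [-2.5, -0.4], [1.3, 0.7], [-0.4, 0.7], [0.2, -0.2], [-0.2, -0.2]]
1.6670399287353987
[[-0.869  -0.0016 -0.4947]
 [-0.0023  1.      0.0009]
 [ 0.4947  0.0019 -0.869 ]]
```

```bash
python3 - <<'E'
from h import *
th=np.radians(-4.6)
plan([545,78,230],axes([0,0,-1],[np.sin(th),-np.cos(th),0]))
E
```

```text
row [-0.084, 0.1607, -0.0641] [-0.0007, -0.0079, 0.339] rows>= 5.0 t 8.75 w 50.4 F [ 0.2 -0.3 -1.6]
```

Request:
drive_tool([
  [-0.01, 0.03, -0.03, 0, 0, 0.08, 0.3],
  [-0.03, 0.06, -0.05, 0, -0.008, 0.17, 0.3],
  [-0.05, 0.1, -0.06, 0, -0.008, 0.25, 0.3],
  [-0.07, 0.13, -0.063, 0, -0.008, 0.31, 0.3],
  [-0.084, 0.16, -0.063, 0, -0.008, 0.339, 0.3],
  [-0.084, 0.16, -0.063, 0, -0.008, 0.339, 0.3],
  [-0.084, 0.16, -0.063, 0, -0.008, 0.339, 0.3],
])

```text
t: 9.33
eef_pos: [544.6, 76.2, 228.2]
orientation: [0.999, -0.042, -0.001, -0.0]
force: [0.3, 1.4, -0.7]
width: 50.4
```

```bash
python3 - <<'E'
from h import *
e,q,o=pose();print(e,o['width'],o['dq'].round(3)); im=save('wrist','w11.png'); np.save('w11.npy',np.r_[e,q.as_quat()])
r=rectify(im[:,:,::-1].copy(),e,q,(530,78),14,90,4); cv2.imwrite('pics/w11r.png',r[:, 120:600])
d=np.load('w1.npy'); r=rectify(cv2.imread('pics/w1.png'),d[:3],Rn.from_quat(d[3:]),(530,78),14,90,4); cv2.imwrite('pics/w1r.png',r[:,120:600])
E
```

```text
[544.596   76.2495 228.2313] 50.4047961412619 [-0.044  0.015 -0.059 -0.032 -0.017 -0.005 -0.004]
```

View pics/w11.png

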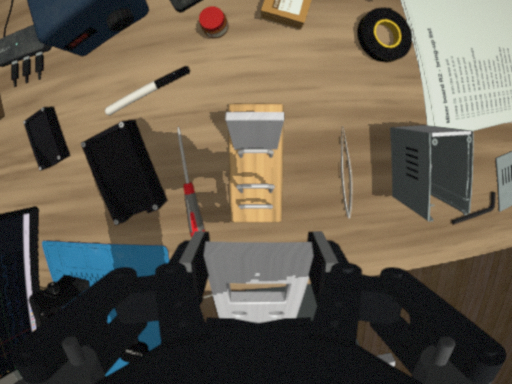

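View pics/w11r.png

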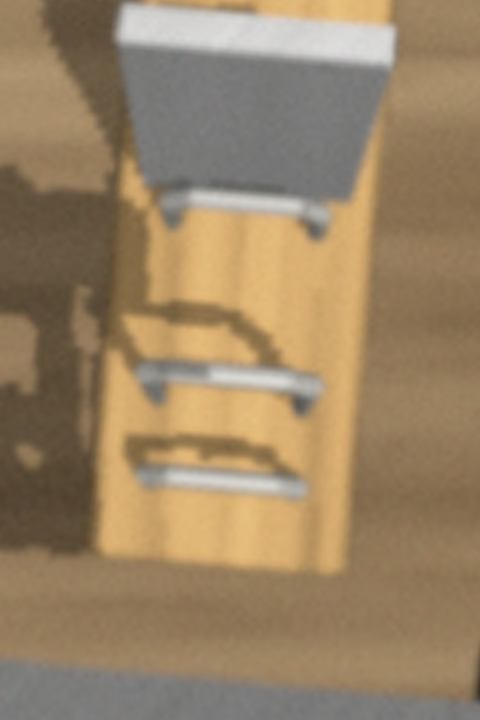

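View pics/w1r.png

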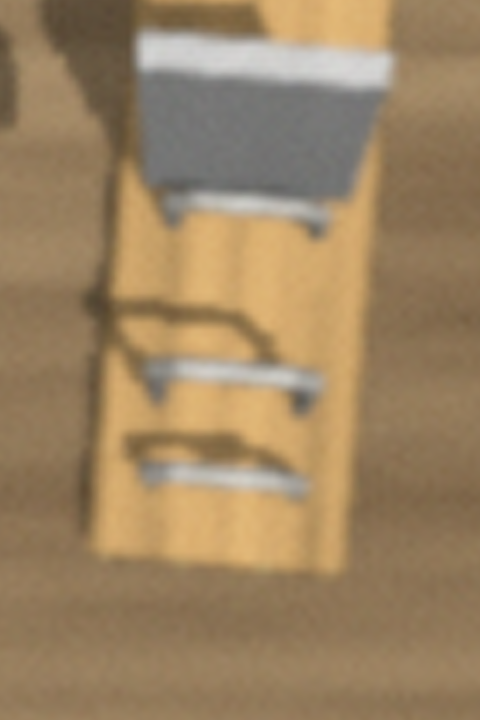

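```bash
cat >> h.py <<'E'
class Rack:
    def __init__(s,S=(509.4,81.,14.),yaw=4.6):
        t=np.radians(yaw); s.x=np.array([-np.cos(t),np.sin(t),0]); s.z=np.array([0,0,1.]); s.y=np.cross(s.z,s.x); s.S=np.array(S,float)
        a=np.radians(20); s.up=-np.sin(a)*s.x+np.cos(a)*s.z; s.n=np.cos(a)*s.x+np.sin(a)*s.z  # n: towards +x side, perp to slot
    def hoop(s,off,L,front):
        sg=-1 if front else 1; f=s.S+off*s.x+sg*9.6*s.x
        return np.array([f+18*s.y, f+18*s.y+(L-2.5)*s.up, f-18*s.y+(L-2.5)*s.up, f-18*s.y])
E
python3 - <<'E'
from h import *
for nm in ['w11','w1','w2']:
    im=cv2.imread(f'pics/{nm}.png'); d=np.load(nm+'.npy'); e=d[:3];q=Rn.from_quat(d[3:])
    r=Rack(); k=6; c=wproj(r.S,e,q)[0].astype(int)
    x0,y0=c[0]-45,c[1]-65; big=cv2.resize(im[y0:y0+90,x0:x0+90],None,fx=k,fy=k,interpolation=cv2.INTER_CUBIC)
    for off,L,f in [(0,58,1),(0,26,0),(-65,26,0)]:
        H=r.hoop(off,L,f); H=np.concatenate([np.linspace(H[i],H[i+1],20) for i in range(3)])
        p=((wproj(H,e,q)-[x0,y0]+.5)*k).astype(int); cv2.polylines(big,[p.reshape(-1,1,2)],False,(0,0,255),1)
    cv2.imwrite(f'pics/{nm}h.png',big)
a=[cv2.imread(f'pics/{n}h.png') for n in ['w11','w1']]
cv2.imwrite('pics/hh.png',cv2.resize(np.hstack(a),None,fx=.74,fy=.74))
E
```

```text
(no output)
```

View pics/hh.png

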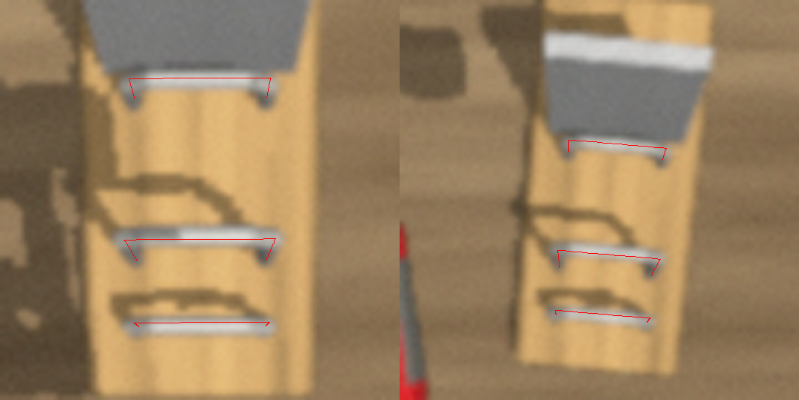

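View pics/w2h.png

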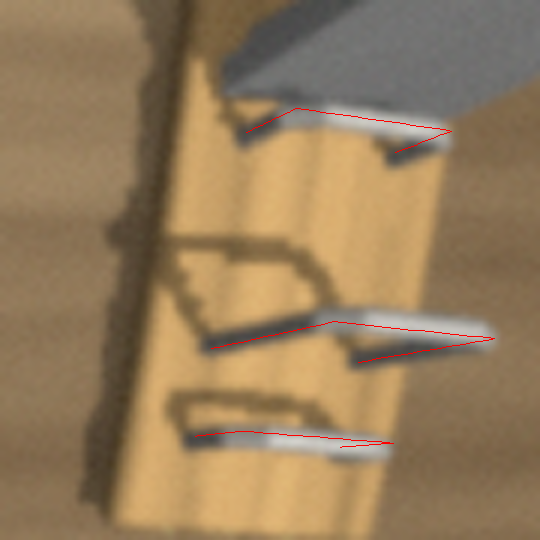

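```bash
cat >> h.py <<'E'
def tool_for(mid,Rpanel,M,Tp):
    # tool pose so that panel (mid pos M, axes Tp in tool) has world mid, Rpanel(matrix)
    R=Rpanel@Tp.T; return mid-R@M, Rn.from_matrix(R)
r=Rack()
Tp=np.c_[[-.866,0,.5],[0,1,0],[-.5,0,-.866]]; Mp=np.array([-34.4,.5,6.])
def rackpose(h,lean=20.5,dn=0,dy=0):
    a=np.radians(lean); up=-np.sin(a)*r.x+np.cos(a)*r.z
    R=np.c_[-up,r.y,np.cross(-up,r.y)]
    return tool_for(r.S+(48+h)*up+dn*r.n+dy*r.y,R,Mp,Tp)
E
python3 - <<'E'
from h import *
p,R=rackpose(70); print(p,R.as_matrix()); plan(p,R)
p,R=rackpose(2); print(p)
E
```

```text
[573.2855  76.3615 151.0373] [[ 0.7691 -0.0802  0.634 ]
 [-0.0619 -0.9968 -0.051 ]
 [ 0.6361  0.     -0.7716]]
row [0.0285, 0.0002, 0.0772] [-0.0012, 0.6901, -0.0018] rows>= 6.0 t 9.3833 w 49.9 F [ 0.3  0.6 -1. ]
[549.5481  78.2714  87.3436]
```

Request:
drive_tool([
  [0, 0, 0, 0, 0.12, 0, 0.3],
  [0.005, 0, 0.01, 0, 0.24, 0, 0.3],
  [0.01, 0, 0.02, 0, 0.36, 0, 0.3],
  [0.015, 0, 0.03, 0, 0.48, 0, 0.3],
  [0.02, 0, 0.04, 0, 0.6, 0, 0.3],
  [0.025, 0, 0.055, 0, 0.69, 0, 0.3],
  [0.028, 0, 0.07, 0, 0.69, 0, 0.3],
  [0.028, 0, 0.07, 0, 0.69, 0, 0.3],
  [0.028, 0, 0.07, 0, 0.69, 0, 0.3],
])

```text
t: 10.13
eef_pos: [600.3, 86.8, 219.9]
orientation: [0.967, -0.031, 0.251, 0.029]
force: [0.6, 0.7, -1.6]
width: 50.2
```

```bash
python3 - <<'E'
from h import *
e,q,o=pose();print(e,o['width'],o['q']); im=save('wrist','w12.png'); np.save('w12.npy',np.r_[e,q.as_quat()])
save('scene','s12.png')
p,R=rackpose(70); plan(p,R)
print(np.array(r.S),e+q.apply(Mp),q.apply(Tp[:,0]))
E
```

```text
[600.3299  86.8074 219.9371] 50.20881938354759 [-0.3478  0.4322  0.0424  2.1279  1.0504  0.233  -2.938 ]
row [-0.0599, 0.0094, 0.0502] [0.0314, 0.1742, 0.0129] rows>= 2.0 t 10.2333 w 50.3 F [ 0.6 -0.1 -0.6]
[509.4  81.   14. ] [573.194   87.4012 197.9621] [-0.5134  0.0024 -0.8581]
```

View pics/w12.png

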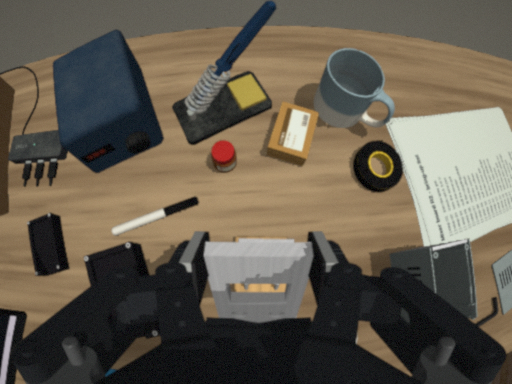

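View pics/s12.png

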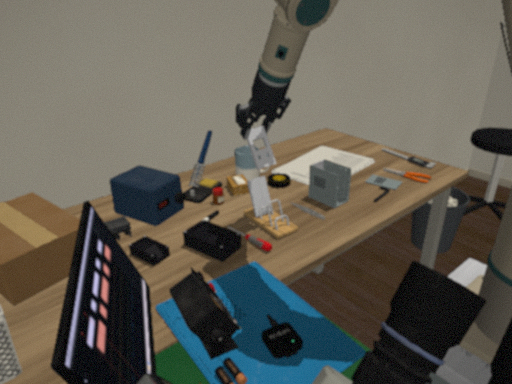

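```bash
cat > fk.py <<'E'
import numpy as np
from scipy.spatial.transform import Rotation as Rn
from scipy.optimize import least_squares
def Rz(a): return Rn.from_euler('z',a).as_matrix()
def Ry(a): return Rn.from_euler('y',a).as_matrix()
def fk(q,v,s=(1,1,1,1)):
    h,L1,L2,L3,a1,a2,a3=v[:7]
    R=Rz(s[0]*q[0]+v[7]); p=np.array([0,0,h])
    R=R@Ry(q[1])@Rz(s[1]*q[2]); p=p+R@[a1,0,L1]
    R=R@Ry(q[3]+v[9])@Rz(s[2]*q[4]+0); p=p+R@[a2,0,L2]
    R=R@Ry(q[5]+v[10])@Rz(s[3]*q[6]+v[8]); p=p+R@[0,0,L3]+Rz(0)@[0,0,0]
    return p,R
E
python3 - <<'E'
from h import *
from fk import *
import itertools
w12=np.load('w12.npy'); w1=np.load('w1.npy')
D=[([1.0942,.6293,.0385,1.5182,-.027,.9963,-.02],[259.6,-595.9,231.3],[.979,.2039,-.0002,-.0008]),
([-.1753,.4012,-.0091,1.5094,.0023,1.2301,-1.7484],w1[:3],w1[3:]),
([-.3478,.4322,.0424,2.1279,1.0504,.233,-2.938],w12[:3],w12[3:])]
e,q,o=pose(); D.append((o['q'],e,q.as_quat()))
best=[]
for s in itertools.product([1,-1],repeat=4):
    def f(v):
        out=[]
        for qq,p,Q in D:
            P,R=fk(qq,v,s); out+=list((P-p)/5); out+=list(40*((Rn.from_matrix(R).inv()*Rn.from_quat(Q)).as_rotvec()))
        return np.array(out)
    for b7 in (0,np.pi/2,np.pi,-np.pi/2):
      for b8 in (0,np.pi/2,np.pi,-np.pi/2):
        v0=[300,380,380,250,0,0,0,b7,b8,0,0]
        S=least_squares(f,v0,max_nfev=60); best.append((S.cost,s,S.x))
best.sort(key=lambda t:t[0])
for b in best[:4]: print(b[0],b[1],b[2].round(3))
E
```

```text
0.4387233362971192 (-1, -1, -1, -1) [  358.815   565.536   390.888   376.529   -13.386     0.776 32929.843
    -0.045     1.529     0.009    -0.018]
0.4387233362971513 (-1, -1, -1, -1) [ 358.815  565.536  390.888  376.529  -13.386    0.776 7264.964   -0.045
    1.529    0.009   -0.018]
0.4387233362971628 (-1, -1, -1, -1) [  358.815   565.536   390.888   376.529   -13.386     0.776 -2366.816
    -0.045     1.529     0.009    -0.018]
0.43872333629726146 (-1, -1, -1, -1) [  358.815   565.536   390.888   376.529   -13.386     0.776 -1500.643
    -0.045     1.529     0.009    -0.018]
```

```bash
cat >> fk.py <<'E'
V=np.array([358.815,565.536,390.888,376.529,-13.386,.776,0,-.045,1.529,.009,-.018])
S4=(-1,-1,-1,-1)
LO=np.array([-3.06,-.37,-1.25,.18,-1.1,.23,-2.94])+.0; HI=np.array([3.06,2.12,1.32,2.47,4.24,1.98,2.94])
def ik(p,R,seeds=None,n=40,rng=np.random.default_rng(0)):
    best=None
    def f(q):
        P,RR=fk(q,V,S4); return np.r_[(P-p)/10,20*(Rn.from_matrix(RR).inv()*R).as_rotvec(),1e-3*(q-np.array([0,.5,0,1.6,0,1,0]))]
    c=list(seeds) if seeds is not None else []
    for i in range(n): c.append(LO+(HI-LO)*rng.random(7))
    for q0 in c:
        s=least_squares(f,np.clip(q0,LO+1e-3,HI-1e-3),bounds=(LO,HI),max_nfev=80)
        if best is None or s.cost<best[0]: best=(s.cost,s.x)
    return best
E
cat > t.py <<'E'
from h import *
from fk import *
e,q,o=pose(); print('fk err',fk(o['q'],V,S4)[0]-e, (Rn.from_matrix(fk(o['q'],V,S4)[1]).inv()*q).as_rotvec())
sd=[o['q'],[-.175,.4,0,1.5,0,1.2,-1.75]]
def chk(n,p,R):
    b=ik(np.array(p),R,sd,12); print(n,round(b[0],4),b[1].round(2))
for h in (70,30,2):
    p,R=rackpose(h); chk(('rack',h),p,R)
# variants with grasp tilt g (inward): new Tp rotated
th=np.radians(14.8)
for g in (.25,.4):
    # nest grasp
    zt=np.array([-np.cos(th)*np.sin(g),-np.sin(th)*np.sin(g),-np.cos(g)])
    chk(('nest',g),[592,257,42],axes(zt,[np.sin(th),-np.cos(th),0]))
    for h in (70,2):
        p,R=rackpose(h); R2=R*Rn.from_rotvec([0,-g,0]); chk(('rack',g,h),p,R2)
E
python3 t.py
```

```text
fk err [-0.0838  0.0849 -0.0785] [0.0072 0.0061 0.0043]
('rack', 70) 0.0 [-0.08  0.63 -0.35  2.43  2.47  0.73  1.88]
('rack', 30) 0.0433 [ 0.35  1.12 -1.25  2.47  2.1   1.45  2.38]
('rack', 2) 0.4163 [ 0.33  1.19 -1.25  2.47  2.11  1.51  2.38]
('nest', 0.25) 0.0 [-0.5   0.98  0.13  1.37 -0.16  1.06 -1.63]
('rack', 0.25, 70) 0.0 [-0.14  0.54 -0.17  2.21  1.73  0.23  2.68]
('rack', 0.25, 2) 0.0 [-0.09  0.68 -0.28  2.31  2.28  0.42  2.11]
('nest', 0.4) 0.0 [-0.55  1.09  0.28  1.18 -0.28  1.32 -1.54]
('rack', 0.4, 70) 0.0 [-0.53  0.58  0.44  2.07 -0.63  0.32 -1.24]
('rack', 0.4, 2) 0.0 [ 0.15  0.72 -0.59  2.17  1.51  0.47  2.94]
```

```bash
cat > t2.py <<'E'
from h import *
d=np.load('w10.npy'); e=d[:3];q=Rn.from_quat(d[3:])
for t in (0,-3,-5,-8):
    P=np.array([[x,y,t] for y in(-25.5,25.5) for x in(11,-11)]); print(t,(wproj(e+q.apply(P),e,q)*3-[480,600]).round(0).tolist())
E
python3 t2.py
cat > t3.py <<'E'
from h import *
from fk import *
sd=[[-.175,.4,0,1.5,0,1.2,-1.75],[-.35,.6,0,1.6,0,.8,-1.75]]
th=np.radians(14.8)
def chk(n,p,R):
    b=ik(np.array(p),R,sd,0); print(n,round(b[0],4),b[1].round(2))
for g in (.3,.4,.5,.6,.7):
    zt=np.array([-np.cos(th)*np.sin(g),-np.sin(th)*np.sin(g),-np.cos(g)])
    chk(('nest',g),[588,257,45],axes(zt,[np.sin(th),-np.cos(th),0]))
    chk(('nest hi',g),[588,257,150],axes(zt,[np.sin(th),-np.cos(th),0]))
    for h in (70,2):
        p,R=rackpose(h); R2=R*Rn.from_rotvec([0,-g,0]); chk(('rack',g,h),p,R2)
E
python3 t3.py
```

```text
0 [[142.0, 83.0], [150.0, 195.0], [438.0, 83.0], [430.0, 195.0]]
-3 [[139.0, 90.0], [147.0, 203.0], [440.0, 89.0], [433.0, 203.0]]
-5 [[137.0, 94.0], [146.0, 208.0], [442.0, 94.0], [434.0, 208.0]]
-8 [[134.0, 101.0], [143.0, 217.0], [445.0, 101.0], [437.0, 217.0]]
('nest', 0.3) 0.0 [-0.47  1.    0.08  1.32 -0.11  1.13 -1.66]
('nest hi', 0.3) 0.0 [-0.45  0.88  0.02  1.27 -0.06  1.29 -1.71]
('rack', 0.3, 70) 0.0775 [-0.14  0.53 -0.15  2.14  1.08  0.23 -2.94]
('rack', 0.3, 2) 2.8646 [-0.58  0.68  0.48  2.14 -1.1   0.23 -0.83]
('nest', 0.4) 0.0 [-0.43  1.07  0.    1.2  -0.05  1.29 -1.71]
('nest hi', 0.4) 0.0 [-0.47  0.95  0.08  1.15 -0.11  1.45 -1.67]
('rack', 0.4, 70) 0.0 [-0.27  0.54  0.06  2.07  0.17  0.26 -2.03]
('rack', 0.4, 2) 0.1616 [-0.52  0.68  0.42  2.14 -1.1   0.23 -0.8 ]
('nest', 0.5) 0.0 [-0.44  1.14  0.04  1.06 -0.09  1.45 -1.69]
('nest hi', 0.5) 0.0 [-0.45  1.02  0.07  1.03 -0.1   1.6  -1.68]
('rack', 0.5, 70) 0.0 [-0.28  0.56  0.1   1.97 -0.03  0.43 -1.81]
('rack', 0.5, 2) 0.0 [-0.38  0.66  0.25  2.07 -0.46  0.27 -1.41]
('nest', 0.6) 0.0 [-0.42  1.21  0.01  0.92 -0.07  1.61 -1.7 ]
('nest hi', 0.6) 0.0 [-0.44  1.1   0.07  0.9  -0.11  1.75 -1.69]
('rack', 0.6, 70) 0.0 [-0.29  0.6   0.15  1.88 -0.12  0.6  -1.72]
('rack', 0.6, 2) 0.0 [-0.32  0.68  0.18  1.98 -0.24  0.42 -1.61]
('nest', 0.7) 0.0 [-0.42  1.3   0.02  0.77 -0.09  1.78 -1.7 ]
('nest hi', 0.7) 0.0 [-0.42  1.19  0.03  0.75 -0.1   1.91 -1.71]
('rack', 0.7, 70) 0.0 [-0.28  0.64  0.16  1.78 -0.15  0.76 -1.68]
('rack', 0.7, 2) 0.0 [-0.26  0.71  0.12  1.88 -0.16  0.58 -1.68]
```

```bash
python3 - <<'E'
from h import *
im=cv2.imread('pics/scene0.png'); cv2.imwrite('pics/boxs.png',cv2.resize(im[150:240,95:215],None,fx=6,fy=6,interpolation=cv2.INTER_CUBIC))
im=cv2.imread('pics/top0.png'); cv2.imwrite('pics/boxt.png',cv2.resize(im[50:140,145:285],None,fx=5,fy=5,interpolation=cv2.INTER_CUBIC))
m=env.camera_model('scene'); print(-m['R'].T@m['t'])
E
```

```text
[-112.753   669.6249  539.492 ]
```

View pics/boxs.png

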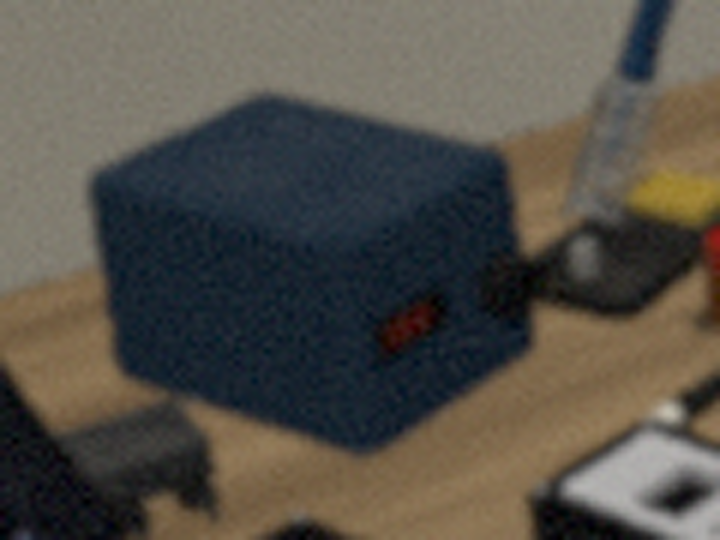

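View pics/boxt.png

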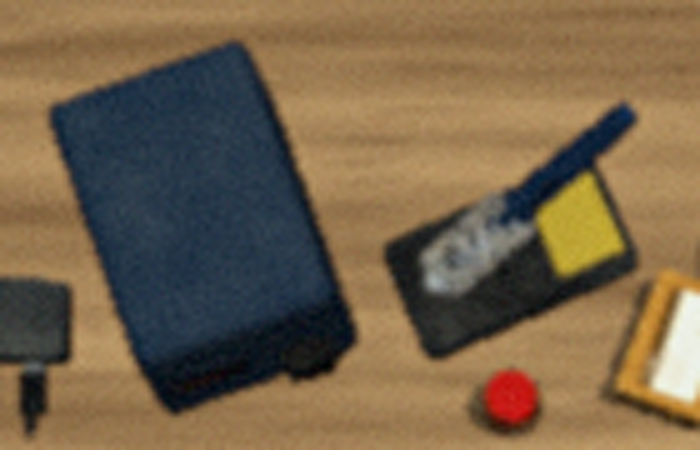

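```bash
python3 - <<'E'
from h import *
m=env.camera_model('scene')
def bp(px,z):
    r=np.linalg.inv(m['K'])@[*px,1]; d=m['R'].T@r; C=-m['R'].T@m['t']; return C+d*(z-C[2])/d[2]
for b,t in [((155.8,225),(153.3,190.8)),((183,207.5),(178,176))]:
    P=bp(b,0); zs=np.linspace(0,200,201); er=[np.linalg.norm(cproj('scene',[P[0],P[1],z])[0]-t) for z in zs]; print(P,zs[np.argmin(er)],min(er))
th=np.radians(14.8)
for g in (.45,.5,.6):
    zt=np.array([-np.cos(th)*np.sin(g),-np.sin(th)*np.sin(g),-np.cos(g)]); R=axes(zt,[np.sin(th),-np.cos(th),0])
    for P in ([67,0,-142],[90,0,-142],[43,0,-75],[43,0,-150],[50,0,-250]): print(g,P,(np.array([585,255,45])+R.apply(P)).round())
E
```

```text
[736.8549 305.8897   0.    ] 97.0 2.54987910601799
[771.3411 205.4063  -0.    ] 96.0 1.5196837264762795
0.45 [67, 0, -142] [703. 286. 144.]
0.45 [90, 0, -142] [723. 291. 134.]
0.45 [43, 0, -75] [654. 273.  94.]
0.45 [43, 0, -150] [686. 282. 161.]
0.45 [50, 0, -250] [734. 294. 248.]
0.5 [67, 0, -142] [708. 287. 137.]
0.5 [90, 0, -142] [727. 293. 126.]
0.5 [43, 0, -75] [656. 274.  90.]
0.5 [43, 0, -150] [691. 283. 156.]
0.5 [50, 0, -250] [743. 297. 240.]
0.6 [67, 0, -142] [716. 290. 124.]
0.6 [90, 0, -142] [734. 294. 111.]
0.6 [43, 0, -75] [660. 275.  83.]
0.6 [43, 0, -150] [701. 286. 145.]
0.6 [50, 0, -250] [761. 302. 223.]
```

The wrist limits (q6, q7) rule out the tilt this grip would need at the rack. I'll set the panel back in the nest, still tipped, and regrip it with the tool tilted inward.

```bash
cat >> h.py <<'E'
TH=np.radians(14.8)
def Rg(g,th=TH):
    zt=np.array([-np.cos(th)*np.sin(g),-np.sin(th)*np.sin(g),-np.cos(g)]); return axes(zt,[np.sin(th),-np.cos(th),0])
NX=np.array([-np.cos(TH),-np.sin(TH),0]); NO=np.array([562.4,249.1,0])
def nestpt(x,y,z): return NO+x*NX+np.array([np.sin(TH),-np.cos(TH),0])*y+[0,0,z]
E
python3 - <<'E'
from h import *
d=np.load('w10.npy'); q10=Rn.from_quat(d[3:]); print(q10.as_matrix())
plan([588,256.2,150],Rn.from_quat([.992,.129,.005,-.001]))
E
```

```text
[[ 0.9667  0.2556  0.0123]
 [ 0.2555 -0.9668  0.0035]
 [ 0.0128 -0.0002 -0.9999]]
row [-0.0583, -0.171, 0.0454] [0.1235, -0.4943, -0.3288] rows>= 5.0 t 10.2333 w 50.3 F [ 0.6 -0.1 -0.6]
```

Request:
drive_tool([
  [-0.01, -0.02, 0.0, 0.02, -0.1, -0.06, 0.3],
  [-0.02, -0.06, 0.01, 0.05, -0.2, -0.13, 0.3],
  [-0.03, -0.1, 0.02, 0.07, -0.3, -0.2, 0.3],
  [-0.04, -0.13, 0.02, 0.1, -0.4, -0.26, 0.3],
  [-0.05, -0.171, 0.02, 0.123, -0.494, -0.329, 0.3],
  [-0.058, -0.171, 0.03, 0.123, -0.494, -0.329, 0.3],
  [-0.058, -0.171, 0.03, 0.123, -0.494, -0.329, 0.3],
  [-0.058, -0.171, 0.03, 0.123, -0.494, -0.329, 0.3],
])

```text
t: 10.9
eef_pos: [578.8, 254.7, 160.6]
orientation: [0.992, 0.128, 0.002, 0.001]
force: [-0.2, -0.0, -0.7]
width: 50.2
```

```bash
python3 - <<'E'
from h import *
e,q,o=pose(); print(e,q.as_matrix(),o['q'])
plan([588,256.2,100],Rn.from_quat([.992,.129,.005,-.001]))
E
```

```text
[578.758  254.7386 160.6026] [[ 0.9674  0.2534  0.0041]
 [ 0.2534 -0.9674 -0.0005]
 [ 0.0038  0.0015 -1.    ]] [-0.1237  0.7391 -0.5739  1.6319  0.484   0.9128 -2.1939]
row [0.0091, 0.0008, 0.0606] [0.0022, 0.0063, -0.0025] rows>= 2.0 t 10.9 w 50.2 F [-0.2 -0.  -0.7]
```

Request:
drive_tool([
  [0.009, 0.001, 0.03, 0.002, 0.006, -0.002, 0.3],
  [0.009, 0.001, 0.06, 0.002, 0.006, -0.002, 0.3],
  [0.009, 0.001, 0.07, 0.002, 0.006, -0.002, 0.3],
  [0.009, 0.001, 0.07, 0.002, 0.006, -0.002, 0.3],
  [0.009, 0.001, 0.07, 0.002, 0.006, -0.002, 0.3],
])

```text
t: 11.32
eef_pos: [588.9, 255.6, 92.8]
orientation: [0.992, 0.13, 0.007, -0.0]
force: [0.2, 0.6, -0.7]
width: 50.4
```

```bash
python3 - <<'E'
from h import *
e,q,o=pose(); print(e,q.as_matrix(),o['q'])
im=save('wrist','w13.png'); cv2.imwrite('pics/w13c.png',cv2.resize(im[160:340,160:360,::-1],None,fx=4,fy=4,interpolation=cv2.INTER_CUBIC)[:600])
plan([588,256.2,38],Rn.from_quat([.992,.129,.005,-.001]))
E
```

```text
[588.8891 255.6492  92.8225] [[ 0.9662  0.2576  0.013 ]
 [ 0.2576 -0.9662  0.0024]
 [ 0.0131  0.001  -0.9999]] [-0.1499  0.8284 -0.5239  1.6585  0.5506  0.7929 -2.2344]
row [-0.0025, -0.0003, 0.0557] [0.001, -0.0051, 0.0023] rows>= 2.0 t 11.3667 w 50.4 F [ 0.7  0.8 -0.6]
```

View pics/w13c.png

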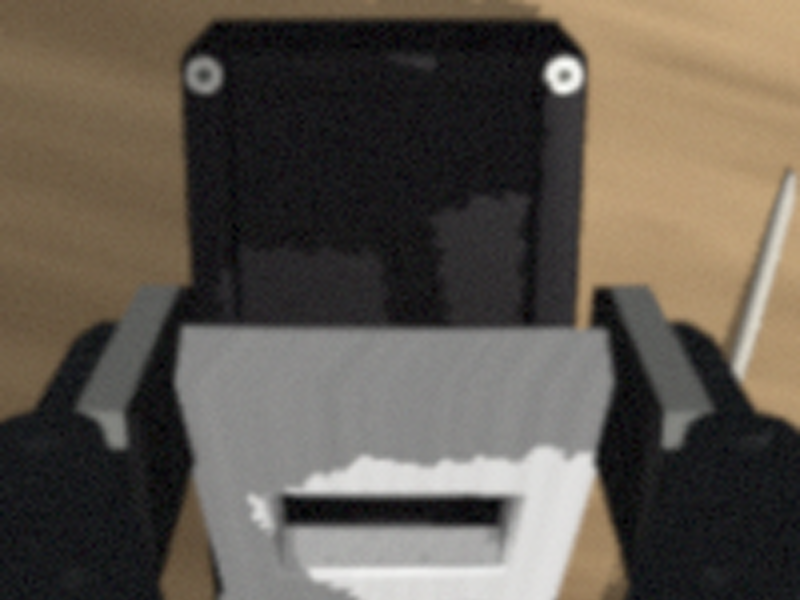

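Request:
drive_tool([
  [-0.002, 0, 0.015, 0, -0.003, 0.001, 0.3],
  [-0.002, 0, 0.025, 0, -0.003, 0.001, 0.3],
  [-0.002, 0, 0.03, 0, -0.003, 0.001, 0.3],
  [-0.002, 0, 0.03, 0, -0.003, 0.001, 0.3],
])

```text
t: 11.7
eef_pos: [587.5, 255.7, 60.9]
orientation: [0.992, 0.13, 0.005, -0.0]
force: [1.8, 0.4, -1.6]
width: 50.3
```

```bash
python3 - <<'E'
from h import *
e,q,o=pose(); print(e,o['force'])
plan([588,256.2,38],Rn.from_quat([.992,.129,.005,-.001]))
E
```

```text
[587.5186 255.6635  60.8865] [ 1.7598  0.3723 -1.6216]
row [0.0004, -0.0004, 0.0229] [0.0012, 0.0005, 0.002] rows>= 1.0 t 11.7 w 50.3 F [ 1.8  0.4 -1.6]
```

Request:
drive_tool([
  [0, 0, 0.008, 0, 0, 0.002, 0.3],
  [0, 0, 0.015, 0, 0, 0.002, 0.3],
  [0, 0, 0.02, 0, 0, 0.002, 0.3],
  [0, 0, 0.022, 0, 0, 0.002, 0.3],
  [0, 0, 0.022, 0, 0, 0.002, 0.3],
])

```text
t: 12.12
eef_pos: [587.6, 256.0, 39.2]
orientation: [0.992, 0.129, 0.005, -0.001]
force: [-0.6, 1.5, -2.1]
width: 50.4
```

```bash
python3 - <<'E'
from h import *
e,q,o=pose(); print(e,o['force'])
im=save('wrist','w14.png'); cv2.imwrite('pics/w14c.png',cv2.resize(im[160:340,160:360,::-1],None,fx=4,fy=4,interpolation=cv2.INTER_CUBIC)[:600])
plan([588,256.2,38],Rn.from_quat([.992,.129,.005,-.001]))
E
```

```text
[587.5662 255.9763  39.1695] [-0.5902  1.5338 -2.147 ]
row [0.0006, -0.0002, 0.0014] [0.0009, 0.0007, 0.0004] rows>= 1.0 t 12.1667 w 50.5 F [ 0.7  2.  -2.6]
```

View pics/w14c.png

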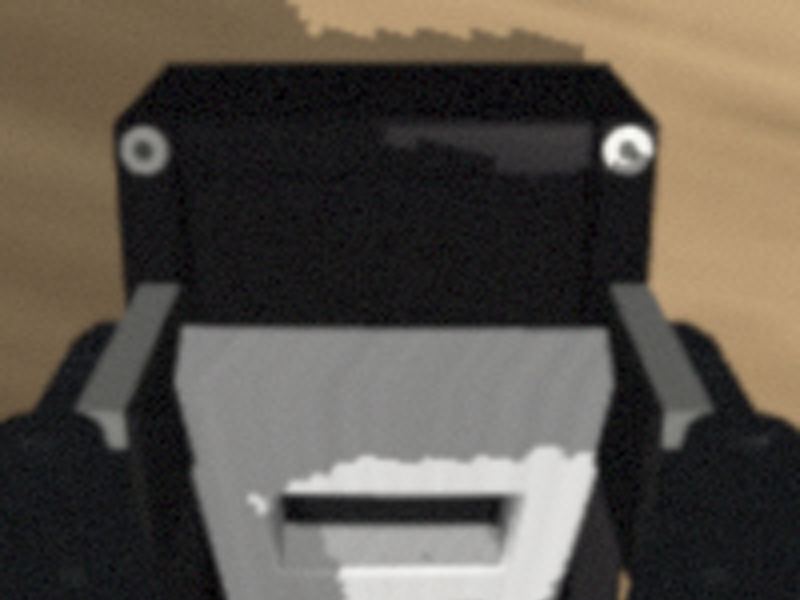

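Request:
drive_tool([
  [0, 0, 0.001, 0, 0, 0, 0.3],
  [0, 0, 0.001, 0, 0, 0, 0.85],
  [0, 0, 0.001, 0, 0, 0, 0.85],
  [0, 0, 0.001, 0, 0, 0, 0.85],
  [0, 0, 0.001, 0, 0, 0, 0.85],
  [0, 0, -0.02, 0, 0, 0, 0.85],
  [0, 0, -0.05, 0, 0, 0, 0.85],
  [0, 0, -0.08, 0, 0, 0, 0.85],
  [0, 0, -0.09, 0, 0, 0, 0.85],
  [0, 0, -0.09, 0, 0, 0, 0.85],
])

```text
t: 13.0
eef_pos: [588.8, 256.4, 133.2]
orientation: [0.992, 0.129, 0.008, -0.001]
force: [-0.3, 0.5, -0.1]
width: 72.5
```

```bash
python3 - <<'E'
from h import *
e,q,o=pose(); print(e,o['force'],o['width'],o['q'])
im=save('wrist','w15.png'); cv2.imwrite('pics/w15c.png',cv2.resize(im[160:340,160:360,::-1],None,fx=4,fy=4,interpolation=cv2.INTER_CUBIC)[:600])
np.save('w15.npy',np.r_[e,q.as_quat()])
g=.56
z=np.array([np.sin(g),-np.cos(g)])
tip=np.array([-26.2,51.5])+7*z; tcp=tip+5*z; print('tip',tip,'tcp',tcp)
pre=tcp-40*z
plan(nestpt(pre[0],0,pre[1]),Rg(g))
E
```

```text
[588.7913 256.3541 133.1664] [-0.3164  0.4836 -0.1208] 72.48163139524151 [-0.1326  0.7783 -0.5553  1.6365  0.516   0.8606 -2.2092]
tip [-22.4817  45.5692] tcp [-19.8258  41.3329]
row [0.0143, -0.0004, 0.056] [0.0008, -0.5726, -0.0002] rows>= 5.0 t 13.05 w 72.6 F [ 0.4 -0.3  0.5]
```

View pics/w15c.png

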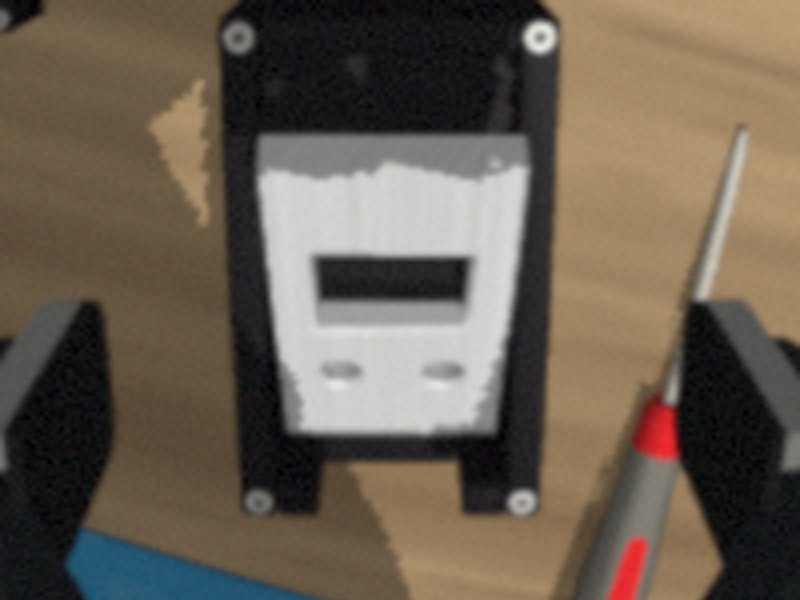

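Request:
drive_tool([
  [0.003, 0, 0, 0, -0.12, 0, 0.85],
  [0.006, 0, 0, 0, -0.24, 0, 0.85],
  [0.01, 0, 0.01, 0, -0.36, 0, 0.85],
  [0.014, 0, 0.02, 0, -0.48, 0, 0.85],
  [0.014, 0, 0.035, 0, -0.57, 0, 0.85],
  [0.014, 0, 0.05, 0, -0.57, 0, 0.85],
  [0.014, 0, 0.05, 0, -0.57, 0, 0.85],
  [0.014, 0, 0.05, 0, -0.57, 0, 0.85],
])

```text
t: 13.72
eef_pos: [599.1, 258.7, 78.2]
orientation: [0.953, 0.124, -0.275, 0.037]
force: [-0.4, 0.1, 0.6]
width: 72.7
```

```bash
python3 - <<'E'
from h import *
e,q,o=pose(); print(e,o['force'],o['width'],o['q'])
im=save('wrist','w16.png'); np.save('w16.npy',np.r_[e,q.as_quat()])
save('scene','s16.png')
g=.56
z=np.array([np.sin(g),-np.cos(g)])
tip=np.array([-26.2,51.5])+7*z; tcp=tip+5*z
plan(nestpt(tcp[0],0,tcp[1]),Rg(g))
E
```

```text
[599.105  258.7452  78.2003] [-0.4335  0.1208  0.6181] 72.7068084774928 [-0.2091  1.1881 -0.5556  0.9529  0.3405  1.6468 -1.9718]
row [0.0046, 0.0, 0.0451] [0.0011, -0.0027, 0.0009] rows>= 2.0 t 13.8167 w 72.9 F [ 0.3 -0.5  0.9]
```

View pics/w16.png

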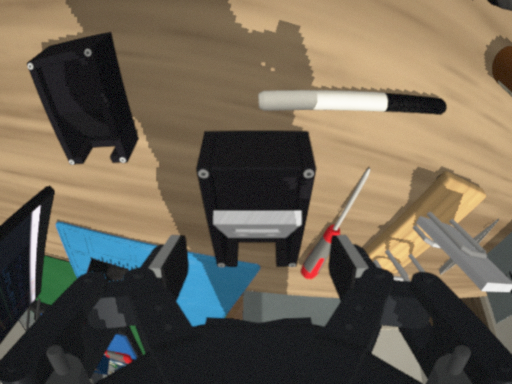

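View pics/s16.png

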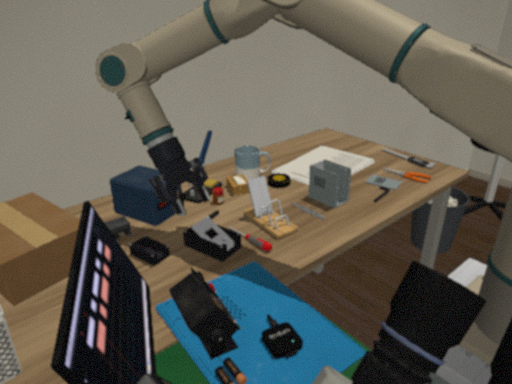

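Request:
drive_tool([
  [0.004, 0, 0.02, 0, -0.002, 0, 0.85],
  [0.004, 0, 0.035, 0, -0.002, 0, 0.85],
  [0.004, 0, 0.042, 0, -0.002, 0, 0.85],
  [0.004, 0, 0.043, 0, -0.002, 0, 0.85],
  [0.004, 0, 0.043, 0, -0.002, 0, 0.85],
])

```text
t: 14.23
eef_pos: [582.8, 254.0, 43.3]
orientation: [0.953, 0.124, -0.274, 0.036]
force: [0.3, 0.7, -0.3]
width: 72.6
```

```bash
python3 - <<'E'
from h import *
e,q,o=pose(); print(e,o['force'],o['width'])
im=save('wrist','w17.png'); np.save('w17.npy',np.r_[e,q.as_quat()])
g=.56
z=np.array([np.sin(g),-np.cos(g)])
tip=np.array([-26.2,51.5])+7*z; tcp=tip+5*z
plan(nestpt(tcp[0],0,tcp[1]),Rg(g))
E
```

```text
[582.7544 254.0331  43.3311] [ 0.3071  0.6751 -0.3415] 72.62652279821381
row [-0.0002, -0.0003, 0.0026] [0.0005, -0.0011, -0.0] rows>= 1.0 t 14.2833 w 72.8 F [ 0.4  0.6 -0.2]
```

View pics/w17.png

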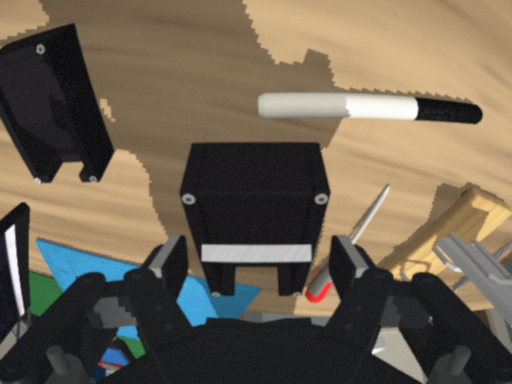

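Request:
drive_tool([
  [0, 0, 0.002, 0, -0.001, 0, 0.85],
  [0, 0, 0.002, 0, -0.001, 0, 0.4],
  [0, 0, 0.002, 0, -0.001, 0, 0.3],
  [0, 0, 0.002, 0, -0.001, 0, 0.3],
  [0, 0, 0.002, 0, -0.001, 0, 0.3],
  [0, 0, 0.002, 0, -0.001, 0, 0.3],
  [0, 0, 0.002, 0, -0.001, 0, 0.3],
], squeeze=70)

```text
t: 14.87
eef_pos: [581.8, 254.5, 40.6]
orientation: [0.953, 0.124, -0.275, 0.036]
force: [2.8, 2.4, 5.4]
width: 49.8
```

```bash
python3 - <<'E'
from h import *
e,q,o=pose(); print(e,q.as_matrix(),o['force'],o['width'])
im=save('wrist','w18.png'); np.save('w18.npy',np.r_[e,q.as_quat()])
cv2.imwrite('pics/w18c.png',cv2.resize(im[180:340,160:360,::-1],None,fx=4,fy=4,interpolation=cv2.INTER_CUBIC)[:600])
E
```

```text
[581.7736 254.5341  40.5522] [[ 0.8185  0.2555 -0.5146]
 [ 0.2165 -0.9668 -0.1357]
 [-0.5322 -0.0003 -0.8466]] [2.7822 2.4143 5.426 ] 49.776573611755225
```

View pics/w18c.png

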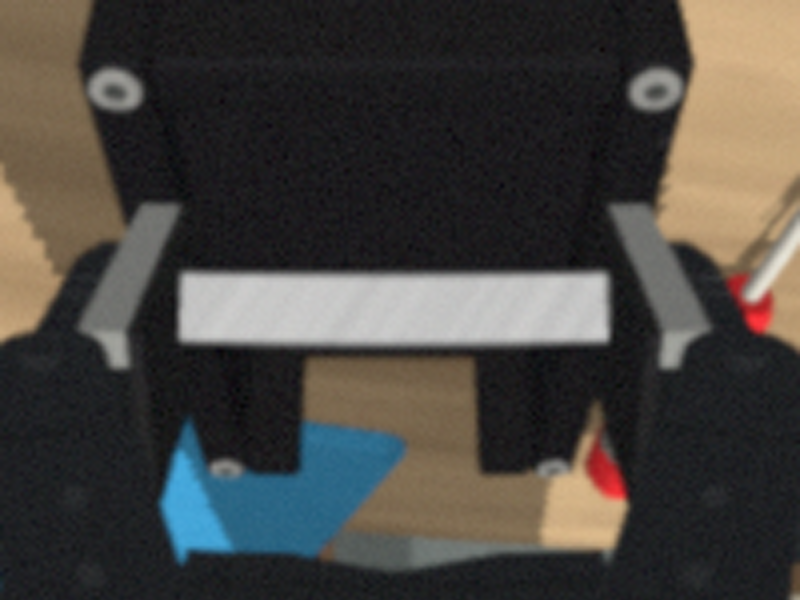

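Request:
drive_tool([
  [-0.004, 0, -0.0065, 0, 0, 0, 0.3],
  [-0.011, 0, -0.017, 0, 0, 0, 0.3],
  [-0.025, 0, -0.04, 0, 0, 0, 0.3],
  [-0.045, 0, -0.07, 0, 0, 0, 0.3],
  [-0.064, 0, -0.102, 0, 0, 0, 0.3],
  [-0.08, 0, -0.127, 0, 0, 0, 0.3],
  [-0.08, 0, -0.127, 0, 0, 0, 0.3],
  [-0.08, 0, -0.127, 0, 0, 0, 0.3],
])

```text
t: 15.58
eef_pos: [582.0, 253.9, 192.4]
orientation: [0.953, 0.124, -0.273, 0.036]
force: [0.0, 0.4, -1.5]
width: 50.2
```

```bash
cat >> h.py <<'E'
Tp=np.c_[[-.467,0,.884],[0,1,0],[-.884,0,-.467]]; Mp=np.array([-18.9,.5,22.])
E
python3 - <<'E'
from h import *
e,q,o=pose(); print(e,o['force'],o['width'],o['q'])
im=save('wrist','w19.png'); np.save('w19.npy',np.r_[e,q.as_quat()])
C=(panel_corners()-[0,0,4])@Tp.T+Mp
c=cv2.resize(im[180:340,160:360,::-1],None,fx=4,fy=4,interpolation=cv2.INTER_CUBIC)
for p in wproj(e+q.apply(C),e,q): cv2.circle(c,tuple(((p-[160,180]+.5)*4).astype(int)),5,(0,0,255),1)
cv2.imwrite('pics/w19c.png',c[:600])
p,R=rackpose(100); print(p); plan(p,R)
E
```

```text
[581.9895 253.933  192.424 ] [ 0.0089  0.3867 -1.5459] 50.23896449300797 [-0.1948  1.0423 -0.5811  0.9786  0.2938  1.7588 -1.9921]
[576.9806  76.0642 176.8581]
row [-0.0345, 0.1703, 0.0382] [0.0765, 0.6833, 0.3375] rows>= 7.0 t 15.6333 w 49.9 F [-0.3  0.3 -1.9]
```

View pics/w19c.png

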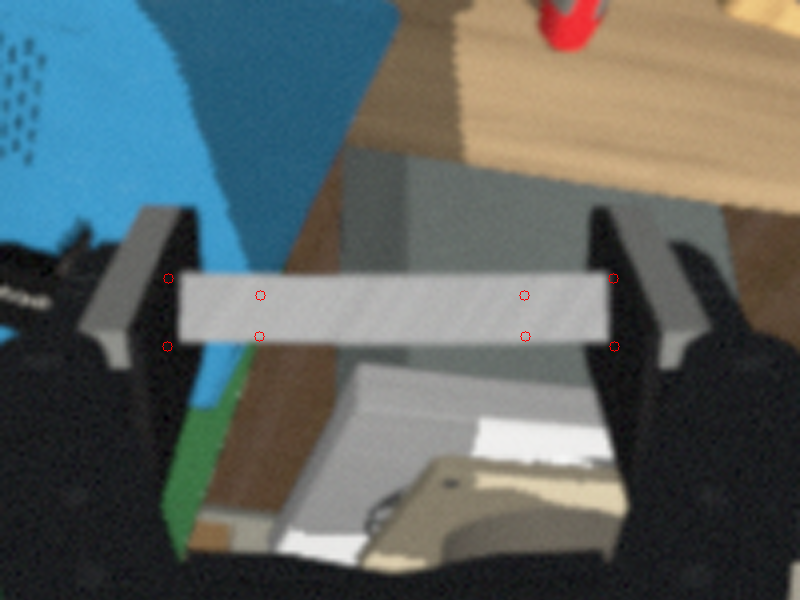

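Request:
drive_tool([
  [-0.002, 0.01, 0.0, 0.01, 0.1, 0.05, 0.3],
  [-0.005, 0.03, 0.0, 0.02, 0.2, 0.1, 0.3],
  [-0.01, 0.06, 0.0, 0.04, 0.3, 0.15, 0.3],
  [-0.015, 0.09, 0.0, 0.05, 0.4, 0.2, 0.3],
  [-0.02, 0.13, 0.01, 0.06, 0.5, 0.25, 0.3],
  [-0.03, 0.165, 0.02, 0.07, 0.6, 0.3, 0.3],
  [-0.034, 0.17, 0.03, 0.076, 0.683, 0.337, 0.3],
  [-0.034, 0.17, 0.038, 0.076, 0.683, 0.337, 0.3],
  [-0.034, 0.17, 0.038, 0.076, 0.683, 0.337, 0.3],
  [-0.034, 0.17, 0.038, 0.076, 0.683, 0.337, 0.3],
])

```text
t: 16.47
eef_pos: [577.0, 77.1, 175.2]
orientation: [0.997, -0.04, 0.062, 0.002]
force: [0.1, 0.1, -1.5]
width: 49.7
```

```bash
python3 - <<'E'
from h import *
e,q,o=pose(); print(e,o['force'],o['width'],o['q'])
im=save('wrist','w20.png'); np.save('w20.npy',np.r_[e,q.as_quat()])
im=save('scene','s20.png');cv2.imwrite('pics/s20c.png',cv2.resize(im[60:260,170:360,::-1],None,fx=3,fy=3,interpolation=cv2.INTER_CUBIC))
p,R=rackpose(70); plan(p,R)
from fk import *
for h in (70,30,2):
    p,R=rackpose(h); b=ik(p,R,[o['q']],0); print(h,b[0].round(4),b[1].round(2))
E
```

```text
[577.0297  77.1223 175.1627] [ 0.0665  0.1402 -1.459 ] 49.66795543783739 [ 0.1091  0.5845 -0.4683  1.8797  0.489   0.6664 -2.3035]
row [-0.0154, 0.0025, 0.0253] [-0.0021, 0.001, 0.0012] rows>= 1.0 t 16.5667 w 49.9 F [ 0.4  0.5 -1.2]
70 0.0 [ 0.08  0.61 -0.42  1.93  0.53  0.59 -2.35]
30 0.0 [ 0.09  0.67 -0.46  1.99  0.7   0.52 -2.52]
2 0.0 [ 0.07  0.7  -0.43  2.03  0.8   0.46 -2.63]
```

View pics/w20.png

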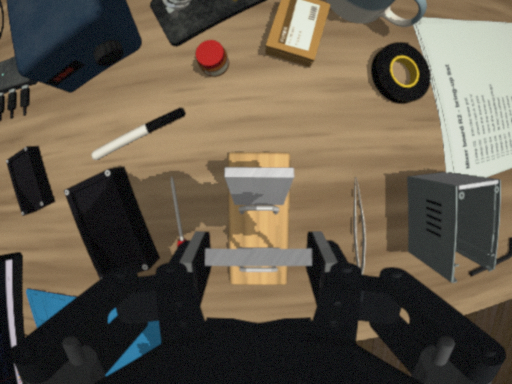

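View pics/s20c.png

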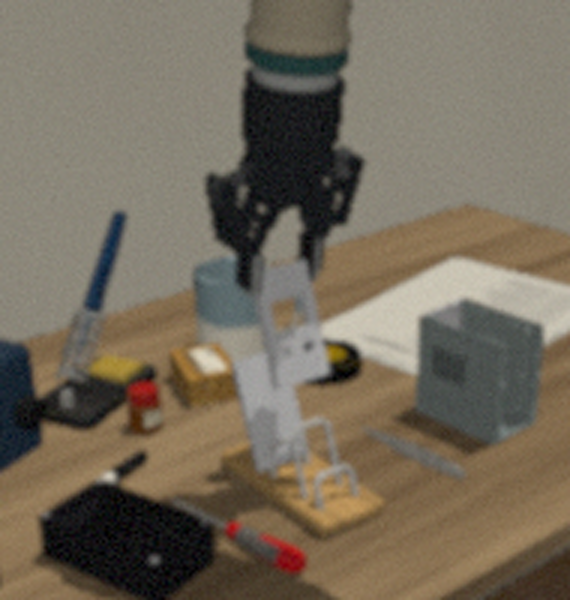

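```bash
python3 - <<'E'
from h import *
im=cv2.imread('pics/w20.png'); d=np.load('w20.npy'); e=d[:3];q=Rn.from_quat(d[3:]); k=6
x0,y0=205,160; big=cv2.resize(im[y0:y0+95,x0:x0+110],None,fx=k,fy=k,interpolation=cv2.INTER_CUBIC)
def poly(H,f,col,img,off,k):
    H=np.concatenate([np.linspace(H[i],H[i+1],20) for i in range(len(H)-1)]); p=((f(H)-off+.5)*k).astype(int); cv2.polylines(img,[p.reshape(-1,1,2)],False,col,1)
fw=lambda H:wproj(H,e,q)
s=cv2.imread('pics/s20.png'); ks=6; so=[235,130]; sb=cv2.resize(s[130:230,235:335],None,fx=ks,fy=ks,interpolation=cv2.INTER_CUBIC)
fs=lambda H:cproj('scene',H)
for off,L,f in [(0,58,1),(0,26,0),(-65,26,0)]:
    poly(r.hoop(off,L,f),fw,(0,0,255),big,[x0,y0],k); poly(r.hoop(off,L,f),fs,(0,0,255),sb,so,ks)
C=e+q.apply((panel_corners()-[0,0,4])@Tp.T+Mp)
for p in fw(C): cv2.circle(big,tuple(((p-[x0,y0]+.5)*k).astype(int)),5,(0,255,0),1)
for p in fs(C): cv2.circle(sb,tuple(((p-so+.5)*ks).astype(int)),5,(0,255,0),1)
cv2.imwrite('pics/o20w.png',big); cv2.imwrite('pics/o20s.png',sb)
E
```

```text
(no output)
```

View pics/o20w.png

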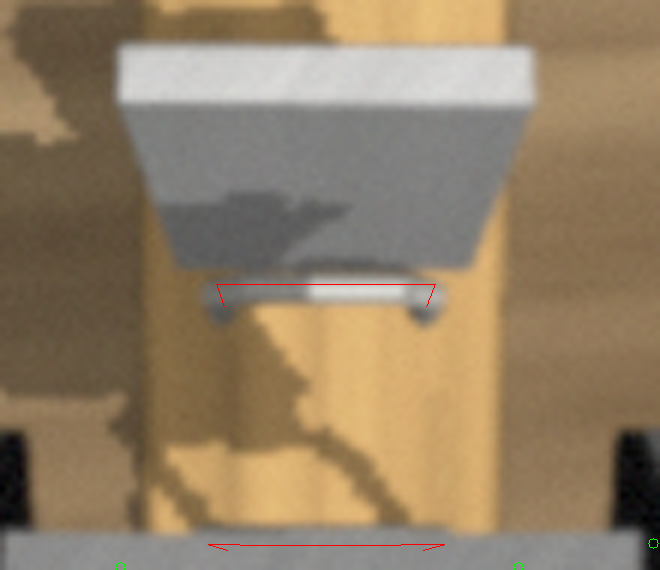

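View pics/o20s.png

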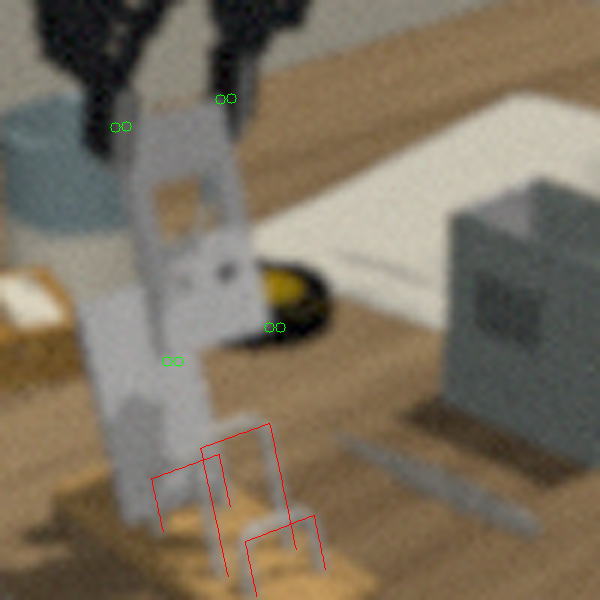

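Request:
drive_tool([
  [-0.01, 0.0025, 0.015, -0.002, 0.001, 0.001, 0.3],
  [-0.015, 0.0025, 0.025, -0.002, 0.001, 0.001, 0.3],
  [-0.023, 0.0025, 0.04, -0.002, 0.001, 0.001, 0.3],
  [-0.03, 0.0025, 0.054, -0.002, 0.001, 0.001, 0.3],
  [-0.0315, 0.0025, 0.056, -0.002, 0.001, 0.001, 0.3],
  [-0.0315, 0.0025, 0.056, -0.002, 0.001, 0.001, 0.3],
])

```text
t: 17.07
eef_pos: [553.2, 77.5, 115.5]
orientation: [0.997, -0.04, 0.063, 0.003]
force: [0.6, -0.1, -0.6]
width: 49.7
```

```bash
python3 - <<'E'
from h import *
e,q,o=pose(); print(e,o['force'],o['width'],o['q'])
im=save('wrist','w21.png'); np.save('w21.npy',np.r_[e,q.as_quat()])
im=save('scene','s21.png');cv2.imwrite('pics/s21c.png',cv2.resize(im[130:240,225:345,::-1],None,fx=5,fy=5,interpolation=cv2.INTER_CUBIC))
p,R=rackpose(10); plan(p,R)
im=save('top','t21.png');cv2.imwrite('pics/t21c.png',cv2.resize(im[150:240,220:310,::-1],None,fx=6,fy=6,interpolation=cv2.INTER_CUBIC))
E
```

```text
[553.167   77.5135 115.4906] [ 0.6014 -0.0799 -0.6275] 49.67825739814176 [ 0.0396  0.6392 -0.377   1.9917  0.5826  0.4942 -2.4145]
row [-0.0121, -0.0004, 0.023] [0.0003, -0.0012, -0.0002] rows>= 1.0 t 17.1667 w 49.7 F [ 0.2 -0.1 -0.4]
```

View pics/s21c.png

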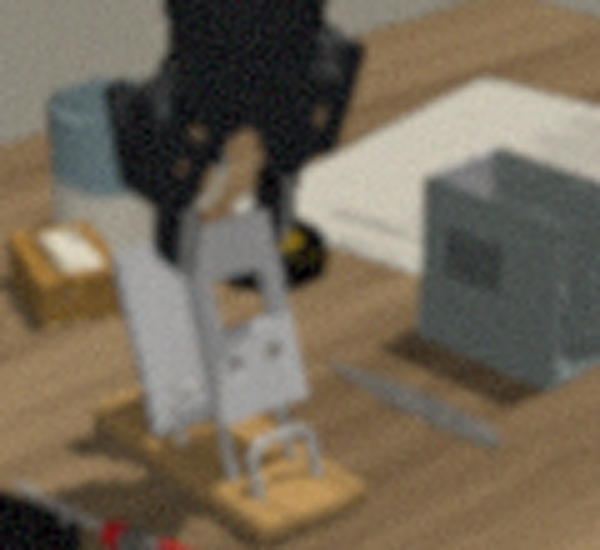

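View pics/t21c.png

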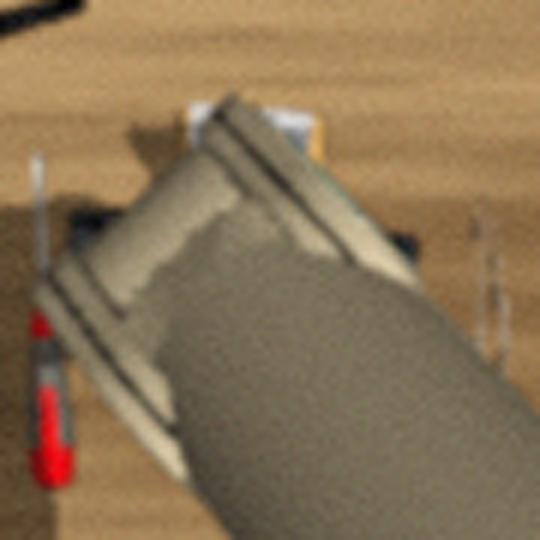

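Request:
drive_tool([
  [-0.003, 0, 0.006, 0, 0, 0, 0.3],
  [-0.006, 0, 0.012, 0, 0, 0, 0.3],
  [-0.009, 0, 0.018, 0, 0, 0, 0.3],
  [-0.012, 0, 0.023, 0, 0, 0, 0.3],
  [-0.012, 0, 0.023, 0, 0, 0, 0.3],
])

```text
t: 17.63
eef_pos: [542.6, 77.0, 90.7]
orientation: [0.997, -0.04, 0.062, 0.004]
force: [-0.3, 0.1, -0.6]
width: 49.9
```

```bash
python3 - <<'E'
from h import *
e,q,o=pose(); print(e,o['force'],o['width'],o['q'])
im=save('scene','s22.png');cv2.imwrite('pics/s22c.png',cv2.resize(im[130:240,225:345,::-1],None,fx=5,fy=5,interpolation=cv2.INTER_CUBIC))
p,R=rackpose(2); plan(p,R)
E
```

```text
[542.5535  76.9908  90.7046] [-0.3387  0.1331 -0.6152] 49.89773610063431 [ 0.0004  0.6665 -0.3235  2.0343  0.6255  0.4182 -2.4657]
row [-0.0013, -0.0017, 0.0061] [0.0021, 0.0021, -0.0001] rows>= 1.0 t 17.6833 w 49.7 F [ 0.1  0.7 -0.8]
```

View pics/s22c.png

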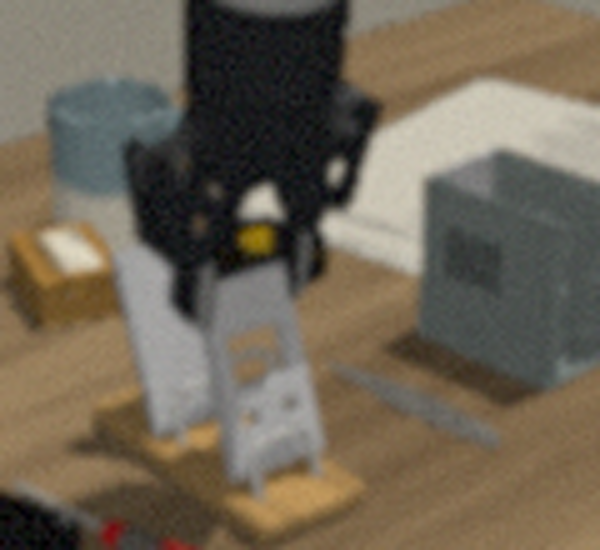

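```bash
python3 - <<'E'
from h import *
a=[]
for n in ('s20','s22'):
    im=cv2.imread(f'pics/{n}.png')[175:235,255:310]; im=cv2.convertScaleAbs(im,alpha=1.5,beta=-60); a.append(cv2.resize(im,None,fx=7,fy=7,interpolation=cv2.INTER_CUBIC))
cv2.imwrite('pics/cmp.png',np.hstack(a))
E
```

```text
(no output)
```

View pics/cmp.png

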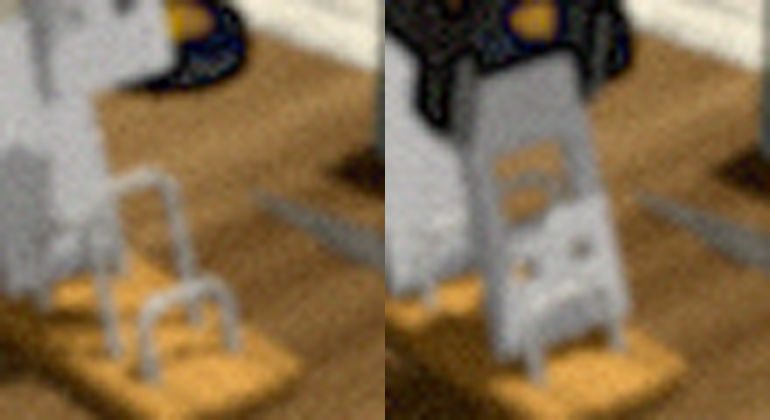

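Through the window the front hoop shows behind the panel, and the rear hoop's bar crosses in front of its face at about (565,290). So the panel is between the hoops, and I'll lower it the rest of the way.

Request:
drive_tool([
  [-0.001, -0.001, 0.003, 0.002, 0.002, 0, 0.3],
  [-0.002, -0.0015, 0.006, 0.002, 0.002, 0, 0.3],
  [-0.003, -0.0015, 0.0075, 0.002, 0.002, 0, 0.3],
  [-0.003, -0.0015, 0.0075, 0.002, 0.002, 0, 0.3],
])

```text
t: 18.02
eef_pos: [544.0, 79.0, 85.1]
orientation: [0.997, -0.04, 0.067, 0.002]
force: [0.9, -0.1, 4.4]
width: 49.9
```

```bash
python3 - <<'E'
from h import *
e,q,o=pose(); print(e,o['force'],o['width'],o['q'])
p,R=rackpose(0); plan(p,R)
E
```

```text
[543.9841  79.0429  85.0979] [ 0.8931 -0.0646  4.4037] 49.935294701476124 [-0.0146  0.674  -0.3049  2.0413  0.6399  0.3911 -2.4832]
row [-0.0021, 0.0003, 0.0016] [-0.0012, -0.0051, -0.0007] rows>= 1.0 t 18.0167 w 49.9 F [ 0.9 -0.1  4.4]
```

Request:
drive_tool([
  [0, 0, 0, 0, 0, 0, 0.5],
  [0, 0, 0, 0, 0, 0, 0.75],
  [0, 0, 0, 0, 0, 0, 0.9],
  [0, 0, 0, 0, 0, 0, 0.9],
  [0, 0, -0.015, 0, 0, 0, 0.9],
  [0, 0, -0.045, 0, 0, 0, 0.9],
  [0, 0, -0.08, 0, 0, 0, 0.9],
  [0, 0, -0.12, 0, 0, 0, 0.9],
  [0, 0, -0.14, 0, 0, 0, 0.9],
  [0, 0, -0.14, 0, 0, 0, 0.9],
])

```text
t: 18.85
eef_pos: [526.1, 81.3, 227.5]
orientation: [0.997, -0.04, 0.069, 0.001]
force: [1.2, -0.1, -0.4]
width: 76.8
```

```bash
python3 - <<'E'
from h import *
e,q,o=pose(); print(e,o['force'],o['width'],o['q'],o['t'])
im=save('wrist','w23.png'); np.save('w23.npy',np.r_[e,q.as_quat()])
im=save('scene','s23.png');cv2.imwrite('pics/s23c.png',cv2.resize(im[130:240,225:345,::-1],None,fx=5,fy=5,interpolation=cv2.INTER_CUBIC))
E
```

```text
[526.1455  81.2547 227.5303] [ 1.2418 -0.121  -0.4046] 76.76071850456056 [ 0.1454  0.4458 -0.5291  1.9623  0.4273  0.7025 -2.2943] 18.85
```

View pics/w23.png

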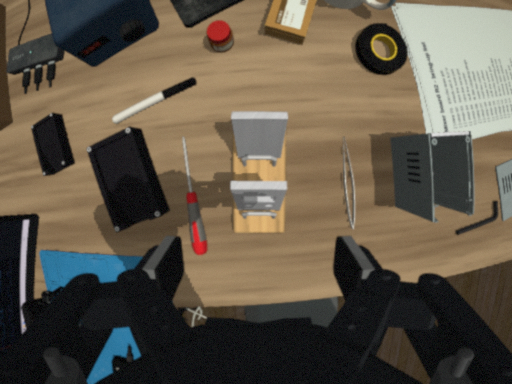

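View pics/s23c.png

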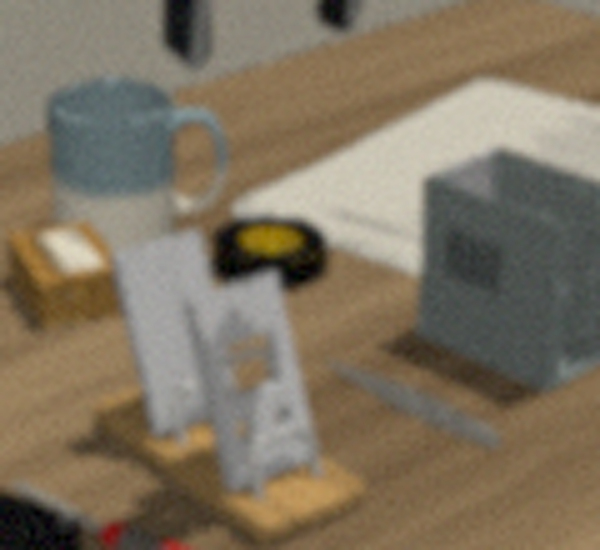

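```bash
cat > t4.py <<'E'
from h import *
im=cv2.imread('pics/w23.png'); d=np.load('w23.npy'); e=d[:3];q=Rn.from_quat(d[3:]); k=9
x0,y0=222,172; big=cv2.resize(im[y0:y0+65,x0:x0+75],None,fx=k,fy=k,interpolation=cv2.INTER_CUBIC)
col={20:(0,0,255),22.5:(0,255,0),25:(255,0,0)}
for lean in (20,22.5,25):
    a=np.radians(lean); up=-np.sin(a)*r.x+np.cos(a)*r.z; n=np.cross(r.y,up)  # n=?
    n=np.cross(-up,r.y)
    base=r.S+(48/np.cos(0))*up
    C=panel_corners()-[0,0,4]; W=base+C[:,:1]*(-up)+C[:,1:2]*r.y+C[:,2:]*n
    p=((wproj(W,e,q)-[x0,y0]+.5)*k).astype(int)
    for i in (0,1,2,3,4,6): cv2.circle(big,tuple(p[i]),4,col[lean],1)
for off,L,f in [(0,26,0)]:
    H=r.hoop(off,L,f); p=((wproj(H,e,q)-[x0,y0]+.5)*k).astype(int); cv2.polylines(big,[p.reshape(-1,1,2)],False,(0,0,255),1)
cv2.imwrite('pics/o23.png',big)
E
python3 t4.py
```

```text
(no output)
```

View pics/o23.png

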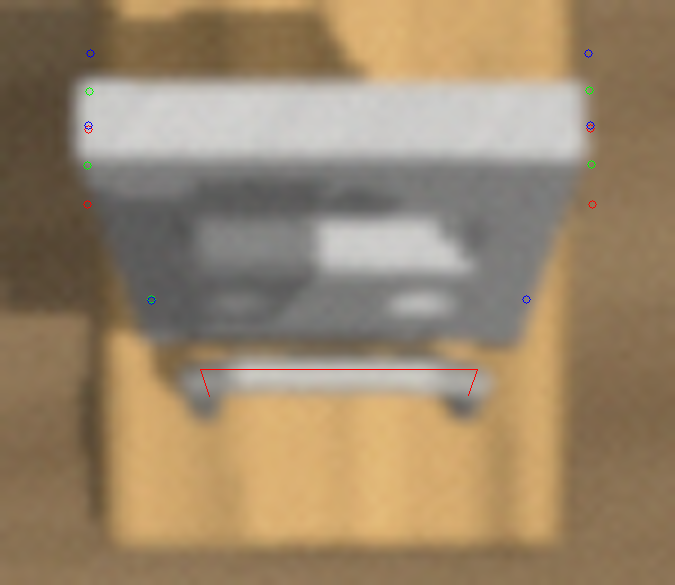

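```bash
cat > t5.py <<'E'
from h import *
from scipy.optimize import least_squares
d=np.load('w23.npy'); e=d[:3];q=Rn.from_quat(d[3:])
pts=[((-48,-26,0),(589,79)),((-48,26,0),(75,78)),((-48,-26,8),(589,162)),((-48,26,8),(74,159)),((48,-26,8),(519,345)),((48,26,8),(149,338))]
# panel y = r.y (world -Y => right in image)
pts=[((p[0],-p[1],p[2]),u) for p,u in pts]
P=np.array([p for p,_ in pts],float)-[0,0,4]; U=np.array([u for _,u in pts])/9-.5+[222,172]
def frame(lean,yaw):
    t=np.radians(yaw); x=np.array([-np.cos(t),np.sin(t),0]); y=np.cross([0,0,1],x); a=np.radians(lean); up=-np.sin(a)*x+np.cos(a)*np.array([0,0,1]); return up,y,np.cross(-up,y)
def f(v,full=False):
    up,y,n=frame(v[2],v[3])
    # lowest edge on z=14: mid height: 48cos+4 sin
    mid=np.array([v[0],v[1],14+48*np.cos(np.radians(v[2]))+4*np.sin(np.radians(v[2]))])
    W=mid+P[:,:1]*(-up)+P[:,1:2]*y+P[:,2:]*n
    if full: return mid,up,y,n
    return np.r_[(wproj(W,e,q)-U).ravel()]
s=least_squares(f,[527,80,22,4.6]); print(s.x,f(s.x).reshape(-1,2).round(2).tolist())
mid,up,y,n=f(s.x,True); print(mid,up,y,n); print('top end',mid+48*up,'base',mid-48*up)
print('in slot frame',[(mid-r.S)@r.x,(mid-r.S)@r.y,(mid-r.S)@r.z])
E
python3 t5.py
```

```text
[529.4983  80.2186  21.6224   4.8684] [[-0.5, 0.47], [0.64, 0.38], [-0.31, -0.45], [0.5, -0.32], [0.27, -0.37], [-0.72, 0.25]]
[529.4983  80.2186  60.0963] [ 0.3672 -0.0313  0.9296] [-0.0849 -0.9964  0.    ] [-0.9263  0.0789  0.3685]
top end [547.122   78.7175 104.7187] base [511.8747  81.7197  15.474 ]
in slot frame [np.float64(-20.096274762422855), np.float64(-0.833012563855946), np.float64(46.09630982758965)]
```

```bash
cat >> h.py <<'E'
P_top=np.array([547.12,78.72,104.72]); P_up=np.array([.3672,-.0313,.9296]); P_y=np.array([-.0849,-.9964,0]); P_n=np.array([-.9263,.0789,.3685])
def facegrasp(back,depth=26,dn=0): return P_top-(depth-back)*P_up+dn*P_n, axes(-P_up,-P_n)
E
cat > t6.py <<'E'
from h import *
from fk import *
e,q,o=pose()
for b in (80,0):
    p,R=facegrasp(b); c=ik(p,R,[o['q'],[-.2,.6,0,1.5,0,1.2,-.2]],0); print(b,p,R.as_matrix()[:,0],c[0].round(4),c[1].round(2))
for z in (200,76):
    c=ik(np.array([500,-130,z]),axes([0,0,-1],[1,0,0]),[[.2,.6,0,1.5,0,1.,-.2]],0); print(c[0].round(4),c[1].round(2))
p,R=facegrasp(80); plan(p,R)
E
python3 t6.py
```

```text
80 [566.9488  77.0298 154.9184] [0.0849 0.9964 0.    ] 0.0 [-0.13  0.82 -0.01  1.42 -0.06  1.28 -0.19]
0 [537.5728  79.5338  80.5504] [0.0849 0.9964 0.    ] 0.0 [-0.14  0.88 -0.01  1.55 -0.07  1.09 -0.18]
0.0 [ 0.31  0.49 -0.15  1.9   0.11  0.76  0.11]
0.0 [ 0.36  0.7  -0.22  2.    0.32  0.49 -0.1 ]
row [0.0335, -0.0006, 0.0736] [0.3984, -0.3986, -1.5302] rows>= 14.0 t 18.95 w 76.9 F [-0.5 -0.3 -1.1]
```

Request:
drive_tool([
  [0.005, 0, 0, 0.03, -0.03, -0.11, 0.5],
  [0.01, 0, 0, 0.06, -0.06, -0.22, 0.35],
  [0.015, 0, 0, 0.09, -0.09, -0.34, 0.35],
  [0.02, 0, 0, 0.12, -0.12, -0.45, 0.35],
  [0.03, 0, 0, 0.15, -0.15, -0.56, 0.35],
  [0.033, 0, 0, 0.18, -0.18, -0.67, 0.35],
  [0.033, 0, 0, 0.2, -0.2, -0.78, 0.35],
  [0.033, 0, 0, 0.23, -0.23, -0.89, 0.35],
  [0.033, 0, 0, 0.26, -0.26, -1.0, 0.35],
  [0.033, 0, 0, 0.29, -0.29, -1.11, 0.35],
])

```text
t: 19.78
eef_pos: [556.0, 76.7, 224.9]
orientation: [0.856, 0.498, -0.08, -0.107]
force: [0.0, -0.1, 0.9]
width: 29.9
```

```bash
python3 - <<'E'
from h import *
e,q,o=pose(); print(e,o['width'],o['q'])
im=save('wrist','w24.png'); np.save('w24.npy',np.r_[e,q.as_quat()])
p,R=facegrasp(90); plan(p,R)
E
```

```text
[555.9708  76.6993 224.9483] 29.88242271728376 [ 0.3939  0.7943 -0.9252  1.5427  0.4291  1.2885 -1.1031]
row [0.008, 0.0275, 0.0543] [0.1004, -0.1069, -0.4107] rows>= 4.0 t 19.8333 w 30.2 F [ 2.2 -0.6  0.2]
```

View pics/w24.png

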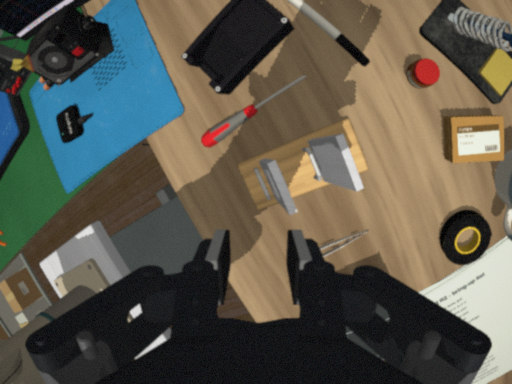

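Request:
drive_tool([
  [0.002, 0.007, 0.01, 0.025, -0.027, -0.1, 0.35],
  [0.004, 0.014, 0.02, 0.05, -0.054, -0.2, 0.35],
  [0.006, 0.021, 0.03, 0.075, -0.08, -0.3, 0.35],
  [0.008, 0.027, 0.04, 0.1, -0.107, -0.41, 0.35],
  [0.008, 0.027, 0.05, 0.1, -0.107, -0.41, 0.35],
  [0.008, 0.027, 0.05, 0.1, -0.107, -0.41, 0.35],
])

```text
t: 20.33
eef_pos: [569.1, 77.0, 168.2]
orientation: [0.728, 0.66, -0.127, -0.137]
force: [-0.6, -0.7, -0.3]
width: 30.2
```

```bash
python3 - <<'E'
from h import *
e,q,o=pose(); print(e,o['width'],o['q'])
im=save('wrist','w25.png'); np.save('w25.npy',np.r_[e,q.as_quat()])
p,R=facegrasp(0); plan(p,R)
from fk import *
c=ik(p,R,[o['q']],0); print(c[0].round(4),c[1].round(2))
big=cv2.resize(im[150:320,170:370,::-1],None,fx=4,fy=4,interpolation=cv2.INTER_CUBIC)
mid=P_top-48*P_up; C=panel_corners()-[0,0,4]; W=mid+C[:,:1]*(-P_up)+C[:,1:2]*P_y+C[:,2:]*P_n
for p in wproj(W,e,q): cv2.circle(big,tuple(((p-[170,150]+.5)*4).astype(int)),4,(0,0,255),1)
cv2.imwrite('pics/o25.png',big[:600])
E
```

```text
[569.1035  76.9944 168.1638] 30.170883843405306 [ 0.3307  0.9711 -0.9606  1.4232  0.5466  1.442  -0.7664]
row [0.0, 0.0027, 0.0949] [0.0032, -0.0004, -0.0124] rows>= 3.0 t 20.3833 w 29.8 F [-0.1  0.8 -0. ]
0.0 [ 0.28  1.04 -0.84  1.55  0.59  1.24 -0.79]
```

View pics/o25.png

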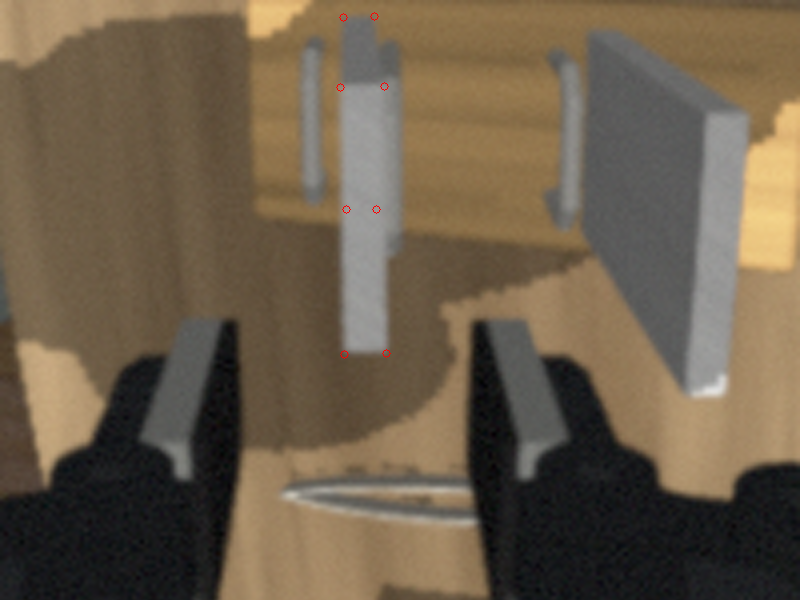

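Request:
drive_tool([
  [0, 0.001, 0.03, 0.003, 0, -0.012, 0.35],
  [0, 0.002, 0.06, 0.003, 0, -0.012, 0.35],
  [0, 0.0027, 0.075, 0.003, 0, -0.012, 0.35],
  [0, 0.0027, 0.085, 0.003, 0, -0.012, 0.35],
  [0, 0.0027, 0.092, 0.003, 0, -0.012, 0.35],
  [0, 0.0027, 0.092, 0.003, 0, -0.012, 0.35],
])

```text
t: 20.88
eef_pos: [540.0, 79.0, 85.0]
orientation: [0.723, 0.665, -0.125, -0.137]
force: [-0.5, 0.1, 0.8]
width: 29.6
```

```bash
python3 - <<'E'
from h import *
e,q,o=pose(); print(e,o['width'],o['force'])
im=save('wrist','w26.png'); np.save('w26.npy',np.r_[e,q.as_quat()])
p,R=facegrasp(0); plan(p,R)
big=cv2.resize(im[180:340,170:370,::-1],None,fx=4,fy=4,interpolation=cv2.INTER_CUBIC)
cv2.imwrite('pics/o26.png',big[:600])
E
```

```text
[540.0411  79.0275  84.9847] 29.56820942020617 [-0.5337  0.1241  0.8293]
row [-0.0001, -0.0011, 0.006] [0.0045, -0.0015, 0.0012] rows>= 1.0 t 20.9333 w 29.7 F [ 0.4 -0.8 -0.1]
```

View pics/o26.png

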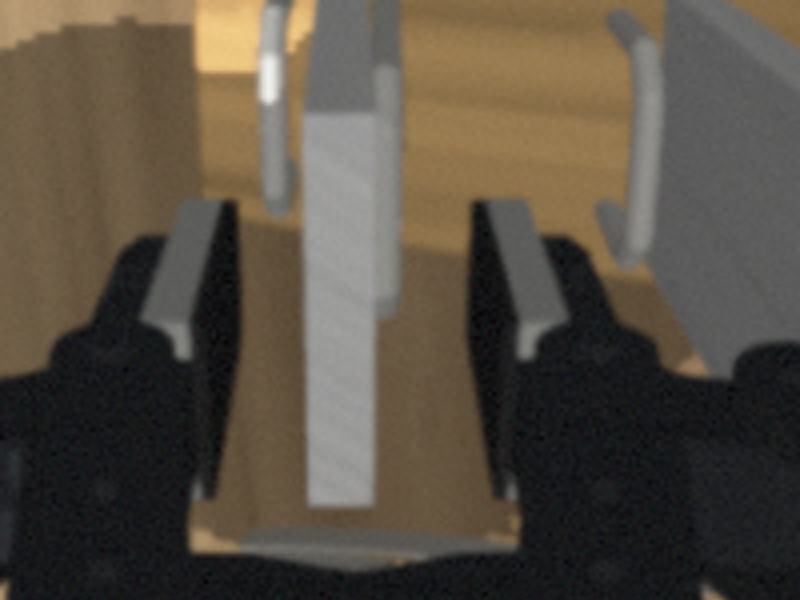

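Request:
drive_tool([
  [0, -0.0012, 0.004, 0.003, 0, 0, 0.35],
  [0, -0.0012, 0.0055, 0.003, 0, 0, 0.35],
  [0, -0.0012, 0.0055, 0.003, 0, 0, 0.15],
  [0, -0.0012, 0.0055, 0.003, 0, 0, 0.0],
  [0, -0.0012, 0.0055, 0.003, 0, 0, 0.0],
  [0, -0.0012, 0.0055, 0.003, 0, 0, 0.0],
  [0, -0.0012, 0.0055, 0.003, 0, 0, 0.0],
], squeeze=50)

```text
t: 21.52
eef_pos: [537.1, 79.9, 81.0]
orientation: [0.723, 0.665, -0.126, -0.139]
force: [-1.7, 0.4, 5.5]
width: 6.8
```

```bash
python3 - <<'E'
from h import *
e,q,o=pose(); print(e,q.as_matrix(),o['width'],o['force'],o['q'])
im=save('wrist','w27.png'); np.save('w27.npy',np.r_[e,q.as_quat()])
plan(e+[0,0,0])
big=cv2.resize(im[180:340,170:370,::-1],None,fx=4,fy=4,interpolation=cv2.INTER_CUBIC)
cv2.imwrite('pics/o27.png',big[:600])
print(q.inv().apply([0,0,1]),'panel mid in tool',q.inv().apply(P_top-48*P_up-e),'panel axes in tool (x,y,z)',q.inv().apply(-P_up),q.inv().apply(P_y),q.inv().apply(P_n))
E
```

```text
[537.0834  79.887   81.0344] [[ 0.0831  0.9264 -0.3674]
 [ 0.9965 -0.0765  0.0325]
 [ 0.002  -0.3688 -0.9295]] 6.756134523947695 [-1.654   0.3791  5.479 ] [ 0.335   1.0453 -0.9241  1.5704  0.6192  1.2617 -0.82  ]
row [-0.0, -0.0, 0.0] [0.0, 0.0, 0.0] rows>= 1.0 t 21.5667 w 6.8 F [-1.6 -0.1  5.8]
[ 0.002  -0.3688 -0.9295] panel mid in tool [-0.3383  0.6648 22.2583] panel axes in tool (x,y,z) [-0.0012  0.0003  1.    ] [-1.     -0.0024 -0.0012] [ 0.0024 -1.      0.0003]
```

View pics/o27.png

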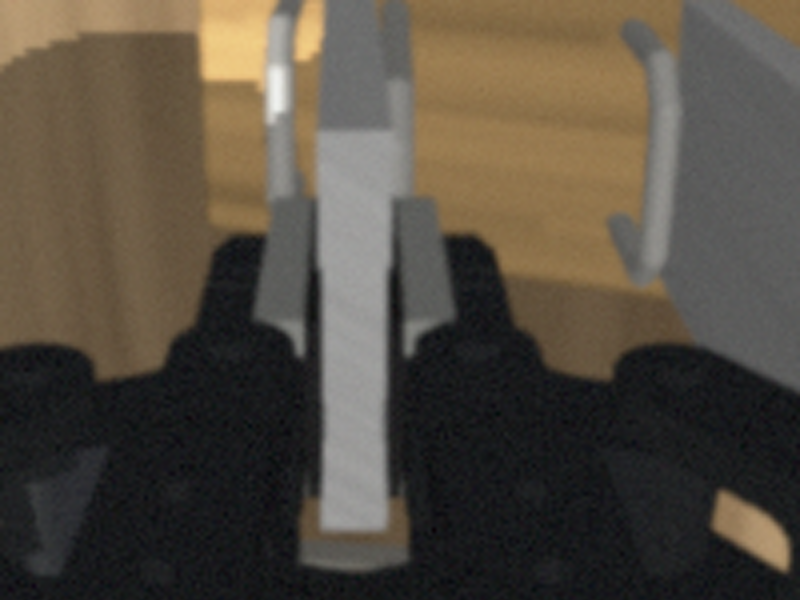

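Request:
drive_tool([
  [0, 0, -0.006, 0, 0, 0, 0],
  [0, 0, -0.02, 0, 0, 0, 0],
  [0, 0, -0.045, 0, 0, 0, 0],
  [0, 0, -0.08, 0, 0, 0, 0],
  [0, 0, -0.115, 0, 0, 0, 0],
  [0, -0.03, -0.14, 0, 0, 0, 0],
  [0, -0.05, -0.16, 0, 0, 0, 0],
  [0, -0.05, -0.16, 0, 0, 0, 0],
])

```text
t: 22.23
eef_pos: [550.8, 80.4, 253.3]
orientation: [0.723, 0.666, -0.122, -0.137]
force: [0.5, 1.3, -0.9]
width: 7.0
```

```bash
python3 - <<'E'
from h import *
e,q,o=pose(); print(e,o['width'],o['force'],o['q'])
im=save('wrist','w28.png'); np.save('w28.npy',np.r_[e,q.as_quat()])
save('scene','s28.png')
plan([500,-40,240],axes([0,0,-1],[1,0,0]))
E
```

```text
[550.8148  80.4495 253.3049] 6.957318535050935 [ 0.4667  1.2777 -0.8819] [ 0.3567  0.8609 -1.0155  1.4079  0.4752  1.54   -0.7484]
row [-0.1219, -0.0352, 0.0225] [-0.3721, -0.0174, -0.0825] rows>= 4.0 t 22.3333 w 7.0 F [ 0.4 -1.1 -2.4]
```

View pics/w28.png

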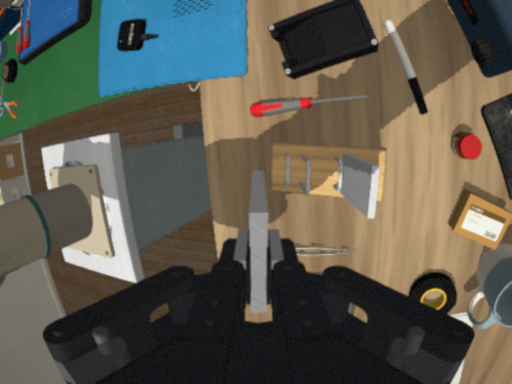

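View pics/s28.png

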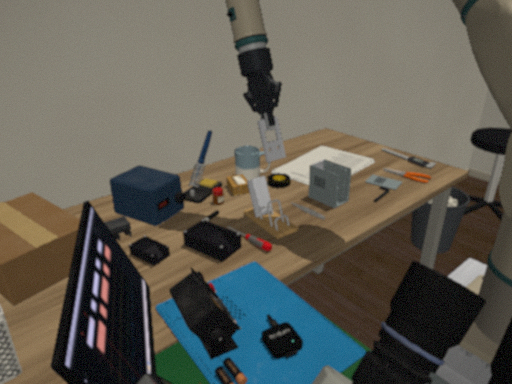

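```bash
python3 - <<'E'
from h import *
from fk import *
e,q,o=pose()
plan([600,-115,250],axes([0,0,-1],[1,0,0]))
c=ik(np.array([600,-115,250]),axes([0,0,-1],[1,0,0]),[o['q']],0); print(c[0].round(4),c[1].round(2))
E
```

```text
row [-0.1883, 0.0598, -0.0255] [-0.3721, -0.0174, -0.0825] rows>= 5.0 t 22.3333 w 7.0 F [ 0.4 -1.1 -2.4]
0.0 [ 0.71  0.76 -1.04  1.6   0.69  1.2  -0.49]
```

Request:
drive_tool([
  [-0.02, 0.005, -0.005, -0.05, -0.002, -0.01, 0],
  [-0.05, 0.02, -0.01, -0.12, -0.005, -0.03, 0],
  [-0.09, 0.03, -0.02, -0.2, -0.01, -0.045, 0],
  [-0.13, 0.045, -0.025, -0.28, -0.014, -0.06, 0],
  [-0.17, 0.055, -0.025, -0.35, -0.017, -0.08, 0],
  [-0.188, 0.06, -0.0255, -0.372, -0.0174, -0.0825, 0],
  [-0.188, 0.06, -0.0255, -0.372, -0.0174, -0.0825, 0],
  [-0.188, 0.06, -0.0255, -0.372, -0.0174, -0.0825, 0],
  [-0.188, 0.06, -0.0255, -0.372, -0.0174, -0.0825, 0],
])

```text
t: 23.08
eef_pos: [599.0, -114.0, 247.8]
orientation: [0.707, 0.707, -0.001, -0.003]
force: [1.0, 0.0, -1.4]
width: 7.1
```

```bash
python3 - <<'E'
from h import *
e,q,o=pose(); print(e,q.as_matrix(),o['width'],o['q'])
im=save('wrist','w29.png'); np.save('w29.npy',np.r_[e,q.as_quat()])
rr=rectify(im[:,:,::-1].copy(),e,q,(545,-130),100,75,5); cv2.imwrite('pics/w29r.png',rr[:, 100:650][:,:])
E
```

```text
[ 599.0213 -113.9757  247.8185] [[-0.0006  1.     -0.0057]
 [ 1.      0.0006  0.0021]
 [ 0.0021 -0.0057 -1.    ]] 7.0855343318136015 [ 0.7302  0.7627 -1.0686  1.5919  0.6974  1.2197 -0.4748]
```

View pics/w29.png

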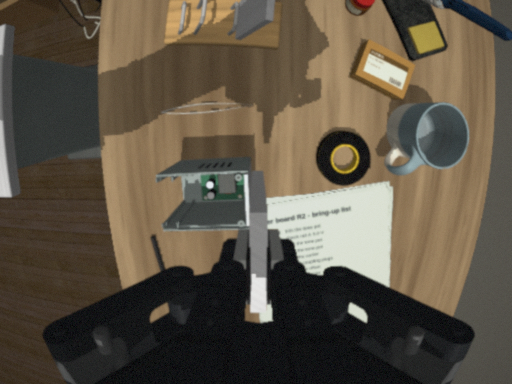

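View pics/w29r.png

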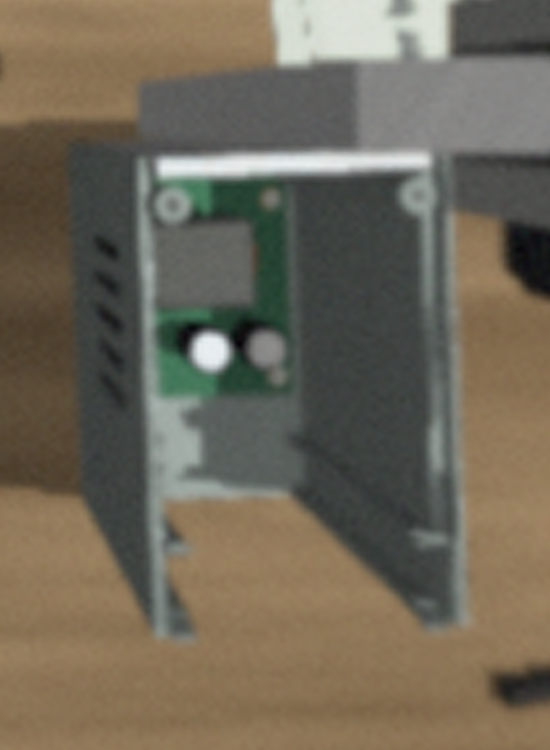

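```bash
cat > t7.py <<'E'
from h import *
import sys
c0=np.array([541.2,-135.4]); yaw=np.radians(2.15)
if len(sys.argv)>1: c0=np.array([float(sys.argv[1]),float(sys.argv[2])]); yaw=np.radians(float(sys.argv[3]))
cx=np.array([np.cos(yaw),np.sin(yaw)]); cy=np.array([-np.sin(yaw),np.cos(yaw)])
out=[]
for nm in ['w29','w11','w20','w23']:
    im=cv2.imread(f'pics/{nm}.png'); d=np.load(nm+'.npy'); e=d[:3];q=Rn.from_quat(d[3:])
    rr=rectify(im,e,q,(530,-135),100,60,4)
    def pl(P,col):
        p=np.array([c0+x*cx+y*cy for x,y in P]); px=np.c_[(-135-p[:,1]+60)*4,(530-p[:,0]+60)*4].astype(int); cv2.polylines(rr,[px.reshape(-1,1,2)],False,col,1)
    pl([(-48,31.5),(48,31.5),(48,-31.5),(-48,-31.5)],(0,0,255)); 
    for s in (1,-1): pl([(-48,s*23),(-45,s*23),(-45,s*27.5),(-34,s*27.5),(-34,s*23),(-31,s*23)],(0,255,255))
    out.append(rr[:,80:430])
cv2.imwrite('pics/case.png',cv2.resize(np.vstack([np.hstack(out[:2]),np.hstack(out[2:])]),None,fx=.8,fy=.8) if False else np.hstack(out[:2])); cv2.imwrite('pics/case2.png',np.hstack(out[2:]))
E
python3 t7.py
```

```text
(no output)
```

View pics/case.png

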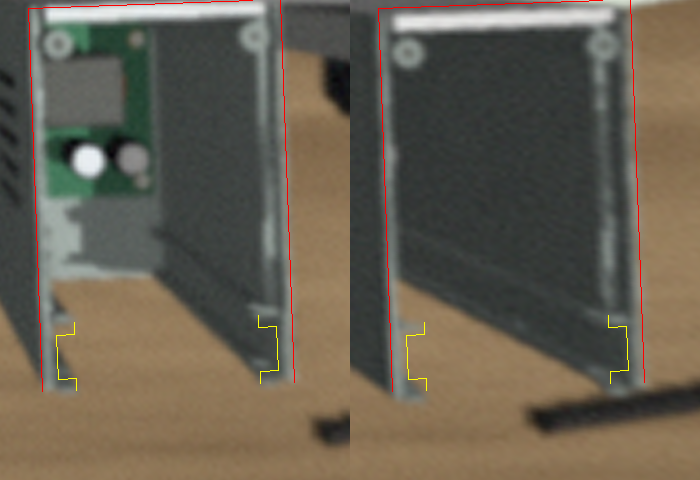

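View pics/case2.png

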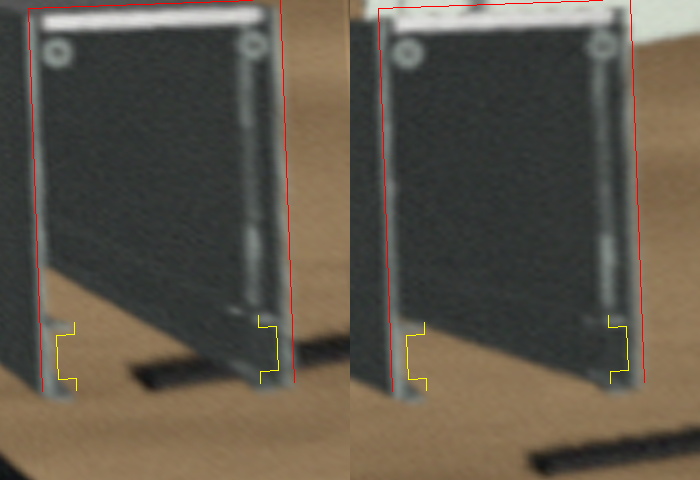

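```bash
cat >> h.py <<'E'
CY=np.radians(2.15); SEAT=np.array([501.,-135.9])
RC=axes([0,0,-1],[np.cos(CY),np.sin(CY),0])
E
python3 - <<'E'
from h import *
plan([SEAT[0],SEAT[1],200],RC)
E
```

```text
row [-0.0227, -0.098, 0.0486] [-0.0052, -0.0022, -0.0354] rows>= 3.0 t 23.1333 w 7.1 F [-0.9  0.5 -1.6]
```

Request:
drive_tool([
  [-0.006, -0.03, 0.0, -0.005, -0.002, -0.01, 0],
  [-0.014, -0.06, 0.01, -0.005, -0.002, -0.02, 0],
  [-0.02, -0.09, 0.025, -0.005, -0.002, -0.0354, 0],
  [-0.0227, -0.098, 0.044, -0.005, -0.002, -0.0354, 0],
  [-0.0227, -0.098, 0.047, -0.005, -0.002, -0.0354, 0],
  [-0.0227, -0.098, 0.047, -0.005, -0.002, -0.0354, 0],
])

```text
t: 23.63
eef_pos: [501.0, -136.3, 201.7]
orientation: [0.694, 0.72, -0.0, 0.0]
force: [0.7, -1.0, -1.1]
width: 7.0
```

```bash
cat > t8.py <<'E'
from h import *
import sys
nm=sys.argv[1]
e,q,o=pose(); print(e,o['width'],o['force'],o['q'])
im=save('wrist',nm+'.png'); np.save(nm+'.npy',np.r_[e,q.as_quat()])
im2=save('scene','s'+nm[1:]+'.png'); cv2.imwrite('pics/s'+nm[1:]+'c.png',cv2.resize(im2[110:220,280:390,::-1],None,fx=5,fy=5,interpolation=cv2.INTER_CUBIC))
plan([SEAT[0],SEAT[1],e[2]],RC)
k=3; x0,y0=130,110; big=cv2.resize(im[y0:310,x0:390,::-1],None,fx=k,fy=k,interpolation=cv2.INTER_CUBIC)
cx=np.array([np.cos(CY),np.sin(CY),0]); cy=np.array([-np.sin(CY),np.cos(CY),0]); O=np.array([SEAT[0],SEAT[1],100])+39.5*cx
def pl(P,col):
    P=np.array([O+x*cx+y*cy for x,y in P]); P=np.concatenate([np.linspace(P[i],P[i+1],10) for i in range(len(P)-1)])
    px=((wproj(P,e,q)-[x0,y0]+.5)*k).astype(int); cv2.polylines(big,[px.reshape(-1,1,2)],False,col,1)
pl([(-48,31.5),(48,31.5),(48,-31.5),(-48,-31.5)],(0,0,255))
for s in (1,-1): pl([(-48,s*23),(-45,s*23),(-45,s*27.5),(-34,s*27.5),(-34,s*23),(-31,s*23)],(0,255,255))
C=panel_corners()-[0,0,4]; W=e+q.apply(np.array([0,0,22.3])+C[:,:1]*[0,0,1]+C[:,1:2]*[-1,0,0]+C[:,2:]*[0,-1,0])
for p in wproj(W,e,q): cv2.circle(big,tuple(((p-[x0,y0]+.5)*k).astype(int)),4,(0,255,0),1)
cv2.imwrite('pics/o'+nm[1:]+'.png',big)
E
python3 t8.py w30
```

```text
[ 501.0321 -136.2505  201.7471] 6.99549275413112 [ 0.7416 -0.9713 -1.0948] [ 0.887   0.7057 -1.092   1.8947  0.7434  1.018  -0.4977]
row [-0.0001, -0.0022, 0.0015] [0.0035, 0.0002, -0.0001] rows>= 1.0 t 23.7333 w 7.4 F [ 1.4  0.9 -1.3]
```

View pics/o30.png

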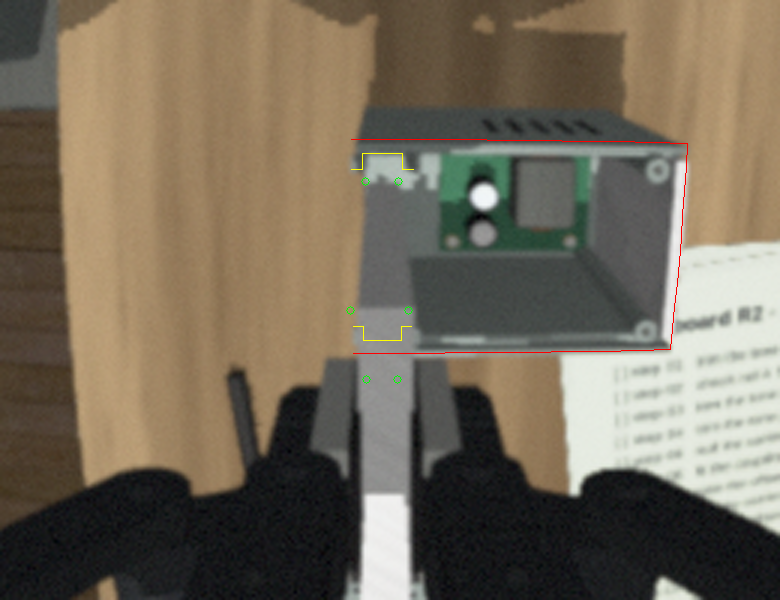

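View pics/s30c.png

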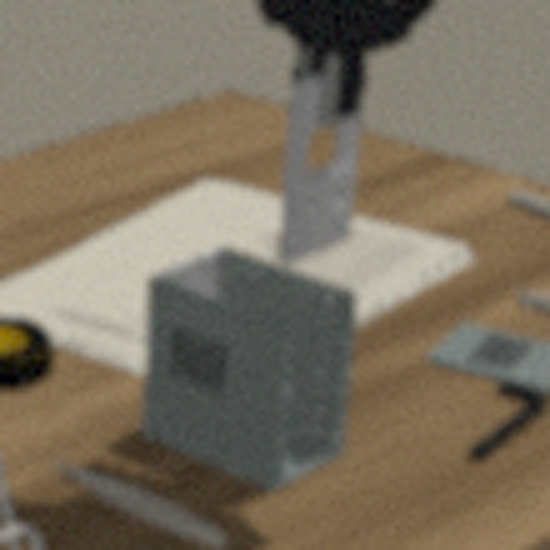

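```bash
python3 - <<'E'
from h import *
im=cv2.imread('pics/w30.png')[150:240,240:290]; im=cv2.convertScaleAbs(im,alpha=1.6,beta=-40)
cv2.imwrite('pics/z30.png',cv2.resize(im,None,fx=8,fy=8,interpolation=cv2.INTER_CUBIC)[:600] if False else cv2.resize(im,None,fx=6.6,fy=6.6,interpolation=cv2.INTER_CUBIC))
E
```

```text
(no output)
```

View pics/z30.png

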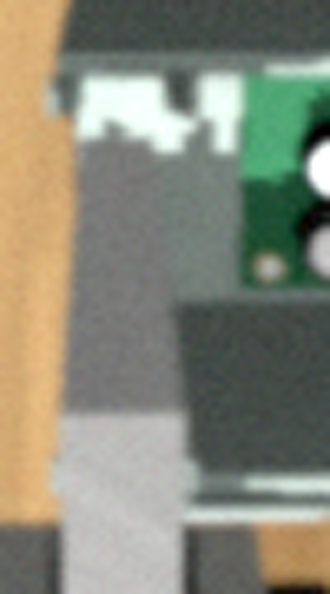

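Request:
drive_tool([
  [-0.0003, 0, 0.015, 0.003, 0, 0, 0],
  [-0.0003, 0, 0.025, 0.003, 0, 0, 0],
  [-0.0003, 0, 0.03, 0.003, 0, 0, 0],
  [-0.0003, 0, 0.03, 0.003, 0, 0, 0],
])

```text
t: 24.07
eef_pos: [500.3, -137.3, 170.7]
orientation: [0.694, 0.72, -0.002, -0.002]
force: [-0.4, -0.8, -1.3]
width: 7.3
```

```bash
sed -i 's/SEAT=np.array.*/SEAT=np.array([501.,-136.5])/' h.py; python3 t8.py w31; python3 - <<'E'
from h import *
im=cv2.imread('pics/w31.png')[140:240,240:290]; im=cv2.convertScaleAbs(im,alpha=1.6,beta=-40)
cv2.imwrite('pics/z31.png',cv2.resize(im,None,fx=6,fy=6,interpolation=cv2.INTER_CUBIC))
E
```

```text
[ 500.2748 -137.2914  170.7416] 7.327904880115374 [-0.3581 -0.8018 -1.3014] [ 0.8617  0.7435 -1.0515  1.9233  0.794   0.9696 -0.5382]
row [0.0007, -0.0, 0.0013] [-0.0027, 0.0009, -0.0013] rows>= 1.0 t 24.1667 w 7.1 F [ 0.2 -0.1 -0.4]
```

View pics/o31.png

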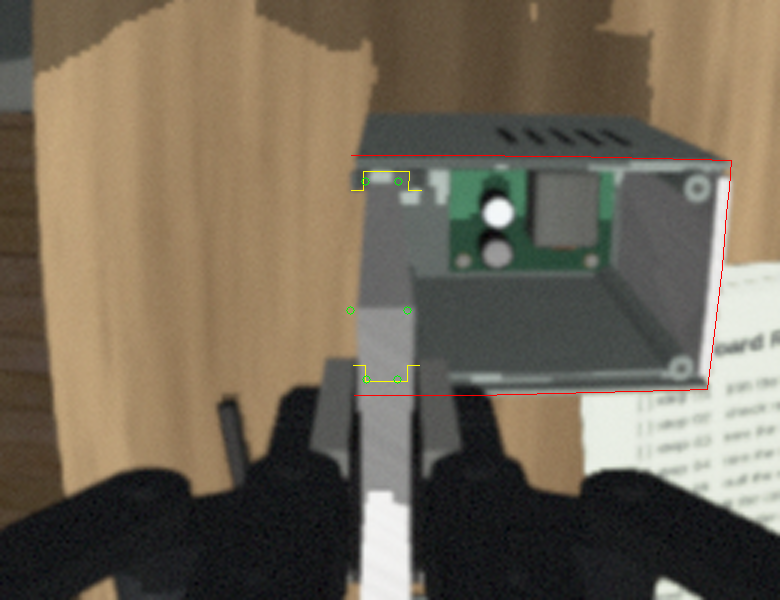

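View pics/z31.png

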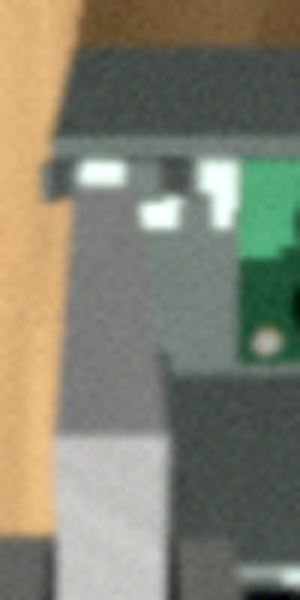

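View pics/s31c.png

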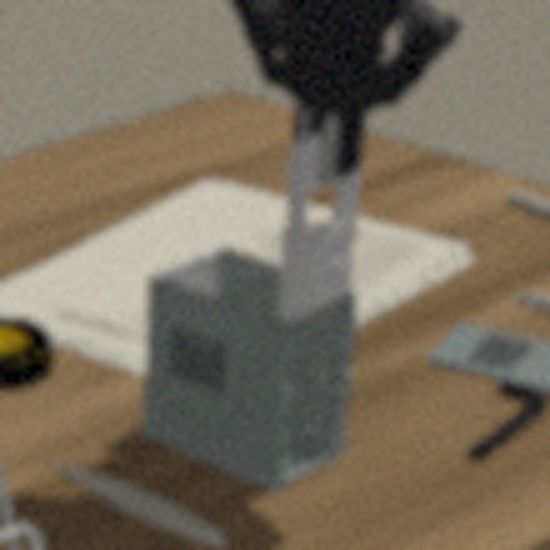

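```bash
sed -i 's/SEAT=np.array.*/SEAT=np.array([501.1,-136.1])/' h.py; python3 - <<'E'
from h import *
e,q,o=pose(); print(e); plan([SEAT[0],SEAT[1],158],RC)
E
```

```text
[ 501.0578 -137.2361  172.0477]
row [0.0011, 0.0001, 0.014] [-0.0027, 0.0009, -0.0013] rows>= 1.0 t 24.1667 w 7.1 F [ 0.2 -0.1 -0.4]
```

Request:
drive_tool([
  [0.0011, 0, 0, 0, 0, -0.001, 0],
  [0.0011, 0, 0.003, 0, 0, -0.001, 0],
  [0.0011, 0, 0.006, 0, 0, -0.001, 0],
  [0.0011, 0, 0.01, 0, 0, -0.001, 0],
  [0.0011, 0, 0.012, 0, 0, -0.001, 0],
  [0.0011, 0, 0.012, 0, 0, -0.001, 0],
])

```text
t: 24.67
eef_pos: [500.6, -136.6, 159.8]
orientation: [0.694, 0.72, -0.002, -0.001]
force: [-0.8, -1.0, -1.1]
width: 7.1
```

```bash
python3 t8.py w32; python3 - <<'E'
from h import *
im=cv2.imread('pics/w32.png')[140:240,240:290]; im=cv2.convertScaleAbs(im,alpha=1.6,beta=-40)
cv2.imwrite('pics/z32.png',cv2.resize(im,None,fx=6,fy=6,interpolation=cv2.INTER_CUBIC))
E
```

```text
[ 500.5899 -136.5875  159.7571] 7.114463929328761 [-0.8332 -1.0114 -1.0925] [ 0.8512  0.7562 -1.0368  1.9348  0.8154  0.9487 -0.5567]
row [0.0003, 0.0003, 0.0004] [-0.0026, 0.0013, -0.0007] rows>= 1.0 t 24.7667 w 6.9 F [-0.   0.3 -1. ]
```

View pics/z32.png

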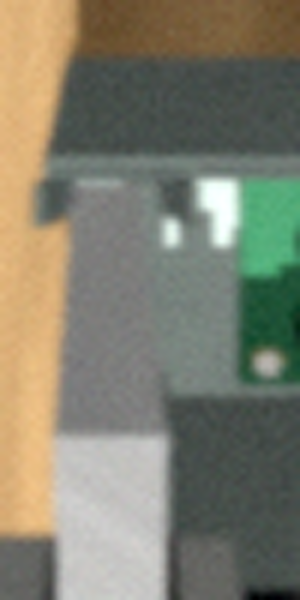

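View pics/s32c.png

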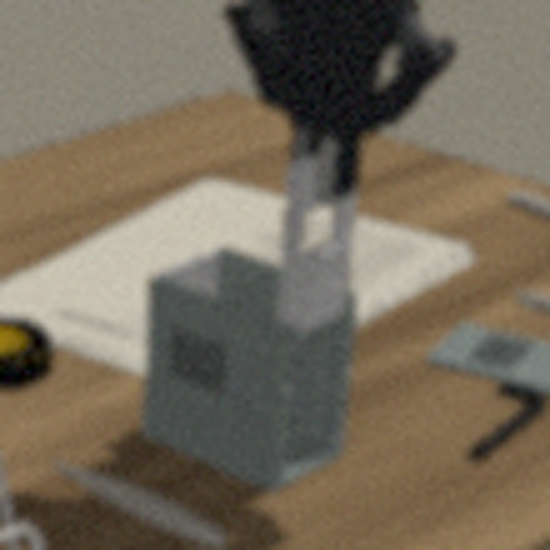

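Request:
drive_tool([
  [0.0002, 0.0006, 0.003, -0.001, 0.001, 0, 0],
  [0.0002, 0.0006, 0.007, -0.001, 0.001, 0, 0],
  [0.0002, 0.0006, 0.011, -0.001, 0.001, 0, 0],
  [0.0002, 0.0006, 0.015, -0.001, 0.001, 0, 0],
  [0.0002, 0.0006, 0.018, -0.001, 0.001, 0, 0],
  [0.0002, 0.0006, 0.018, -0.001, 0.001, 0, 0],
])

```text
t: 25.27
eef_pos: [500.9, -136.3, 141.5]
orientation: [0.694, 0.72, -0.001, -0.001]
force: [-0.2, 0.1, -0.8]
width: 7.1
```

```bash
python3 t8.py w33; python3 - <<'E'
from h import *
im=cv2.imread('pics/w33.png')[140:240,240:290]; im=cv2.convertScaleAbs(im,alpha=1.6,beta=-40)
cv2.imwrite('pics/z33.png',cv2.resize(im,None,fx=6,fy=6,interpolation=cv2.INTER_CUBIC))
print(env.get_obs()['torque'])
E
```

```text
[ 500.9097 -136.3139  141.4888] 7.065278769681098 [-0.2265  0.1363 -0.7768] [ 0.8357  0.7795 -1.012   1.9497  0.8488  0.9179 -0.5831]
row [0.0001, -0.0002, 0.0006] [-0.0017, 0.0002, -0.0006] rows>= 1.0 t 25.3667 w 7.0 F [ 0.8 -0.4 -1.3]
[-0.0241 -0.0412  0.0334]
```

View pics/z33.png

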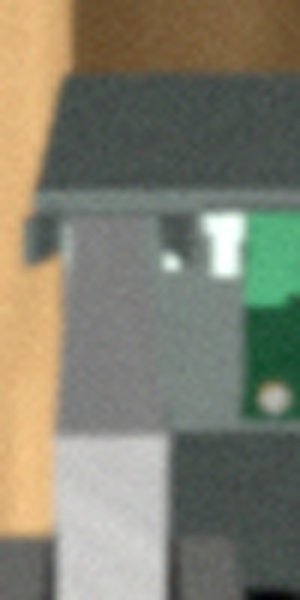

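View pics/s33c.png

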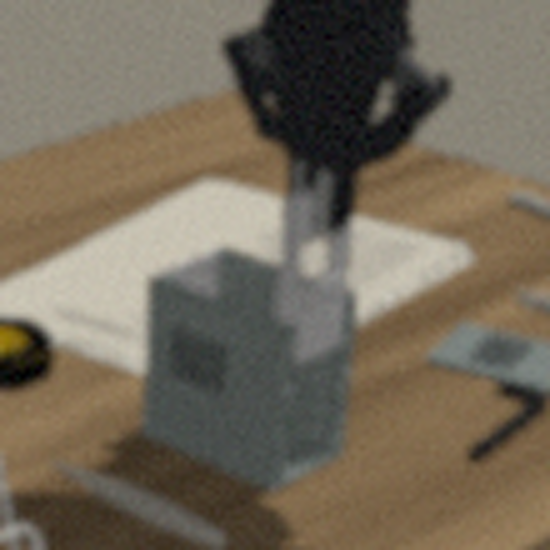

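Request:
drive_tool([
  [0, 0, 0.006, -0.001, 0, 0, 0],
  [0, 0, 0.013, -0.001, 0, 0, 0],
  [0, 0, 0.02, -0.001, 0, 0, 0],
  [0, 0, 0.027, -0.001, 0, 0, 0],
  [0, 0, 0.034, -0.001, 0, 0, 0],
  [0, 0, 0.04, -0.001, 0, 0, 0],
  [0, 0, 0.04, -0.001, 0, 0, 0],
])

```text
t: 25.95
eef_pos: [500.6, -136.3, 100.9]
orientation: [0.694, 0.72, -0.001, -0.001]
force: [0.0, -1.0, -1.2]
width: 7.2
```

```bash
python3 t8.py w34; python3 - <<'E'
from h import *
o=env.get_obs(); print(o['eef_pos'],o['force'],o['torque'])
E
```

```text
[ 500.5502 -136.2886  100.8528] 7.186226767075019 [ 0.0331 -1.0015 -1.2496] [ 0.8004  0.8315 -0.953   1.9795  0.929   0.8512 -0.646 ]
row [0.0, -0.0002, 0.0012] [-0.0009, 0.0001, -0.0005] rows>= 1.0 t 26.05 w 6.9 F [ 0.8  0.6 -0.7]
[ 501.2687 -136.1188  102.0135] [ 0.7898  0.5836 -0.6523] [-0.0138 -0.0432 -0.0209]
```

View pics/o34.png

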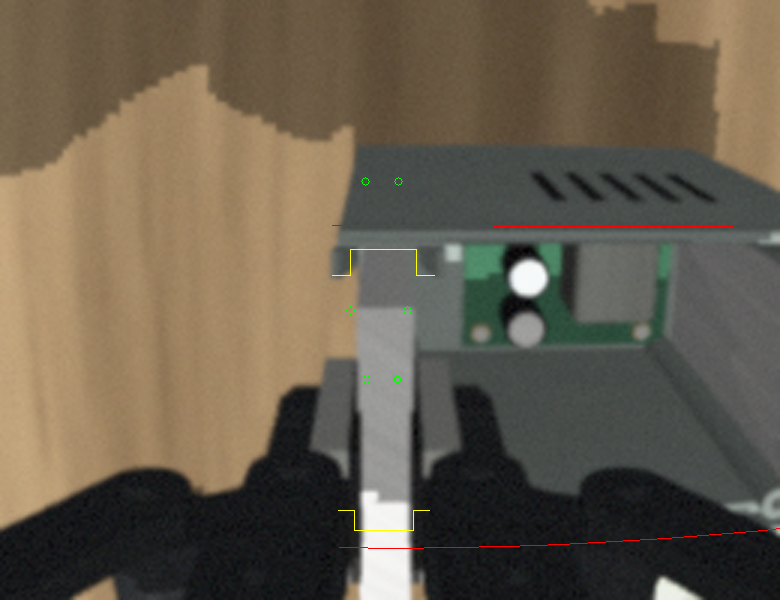

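Request:
drive_tool([
  [0, 0, 0.006, -0.001, 0, 0, 0],
  [0, 0, 0.012, -0.001, 0, 0, 0],
  [0, 0, 0.018, -0.001, 0, 0, 0],
  [0, 0, 0.022, -0.001, 0, 0, 0],
  [0, 0, 0.024, -0.001, 0, 0, 0],
  [0, 0, 0.024, -0.001, 0, 0, 0],
])

```text
t: 26.55
eef_pos: [501.0, -136.2, 77.7]
orientation: [0.694, 0.72, -0.0, -0.0]
force: [-0.4, -0.0, -0.8]
width: 6.5
```

Request:
drive_tool([
  [0, 0, 0.001, 0, 0, 0, 0],
  [0, 0, 0.0025, 0, 0, 0, 0],
  [0, 0, 0.0025, 0, 0, 0, 0],
])

```text
t: 26.8
eef_pos: [501.4, -136.3, 75.7]
orientation: [0.694, 0.72, 0.0, 0.0]
force: [-1.1, 0.7, -1.5]
width: 6.9
```

Request:
drive_tool([
  [0, 0, 0.001, 0, 0, 0, 0],
  [0, 0, 0.002, 0, 0, 0, 0],
  [0, 0, 0.003, 0, 0, 0, 0],
  [0, 0, 0.003, 0, 0, 0, 0],
])

```text
t: 27.13
eef_pos: [502.0, -136.4, 75.1]
orientation: [0.694, 0.72, -0.0, 0.002]
force: [-4.4, -0.7, 19.4]
width: 6.7
```

```bash
python3 t8.py w35; python3 - <<'E'
from h import *
o=env.get_obs(); print(o['eef_pos'],o['force'],o['torque'])
E
```

```text
[ 502.0241 -136.4084   75.0884] 6.663571883706176 [-4.416  -0.6971 19.4008] [ 0.7755  0.8651 -0.9128  1.9947  0.9897  0.808  -0.6948]
row [0.0003, -0.0009, -0.0] [0.0023, 0.0027, -0.0008] rows>= 1.0 t 27.2333 w 7.0 F [-4.7 -0.6 19.3]
[ 502.0182 -136.387    75.0701] [-4.7064 -0.5805 19.275 ] [-0.1119  1.2188  0.0521]
```

View pics/s35c.png

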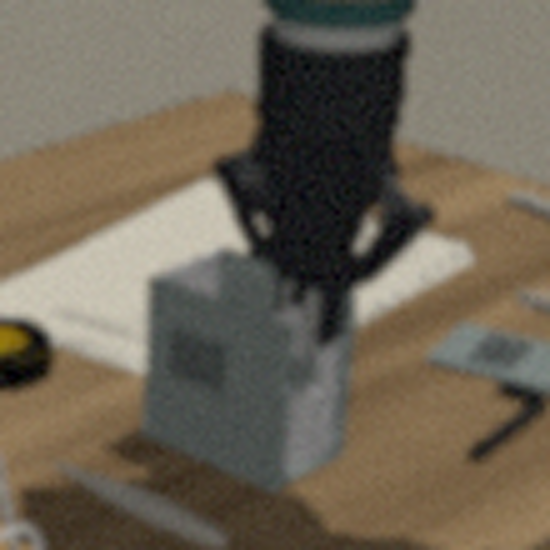

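Request:
drive_tool([
  [0, 0, -0.002, 0, 0, 0, 0],
  [0, 0, -0.002, 0, 0, 0, 0.1],
  [0, 0, -0.002, 0, 0, 0, 0.22],
  [0, 0, -0.002, 0, 0, 0, 0.22],
  [0, 0, -0.002, 0, 0, 0, 0.22],
  [0, 0, -0.002, 0, 0, 0, 0.22],
])

```text
t: 27.73
eef_pos: [501.3, -136.3, 74.6]
orientation: [0.694, 0.72, 0.0, 0.0]
force: [-1.5, -0.3, 0.3]
width: 19.0
```

```bash
python3 t8.py w36; python3 - <<'E'
from h import *
o=env.get_obs(); print(o['eef_pos'],o['force'],o['torque'])
E
```

```text
[ 501.3044 -136.273    74.5825] 19.013599366510753 [-1.4681 -0.2832  0.28  ] [ 0.7768  0.8662 -0.9127  1.9945  0.9868  0.8077 -0.6914]
row [0.0001, -0.0002, 0.0] [0.0004, 0.0002, -0.0007] rows>= 1.0 t 27.8333 w 18.8 F [-0.5  0.2  0.3]
[ 501.3281 -136.2311   74.6322] [-0.5132  0.1549  0.2511] [-0.0173  0.0183  0.0183]
```

View pics/o36.png

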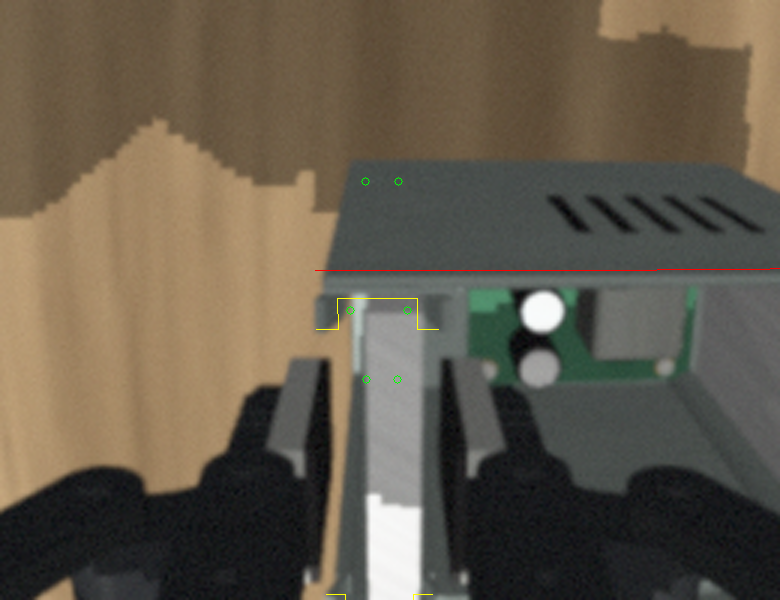

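Request:
drive_tool([
  [0, 0, -0.008, 0, 0, 0, 0.22],
  [0, 0, -0.025, 0, 0, 0, 0.22],
  [0, 0, -0.06, 0, 0, 0, 0.22],
  [0, 0, -0.1, 0, 0, 0, 0.22],
  [0, 0, -0.14, 0, 0, 0, 0.22],
  [0, 0, -0.16, 0, 0, 0, 0.22],
  [0.0, 0, -0.16, 0, 0, 0, 0.22],
])

```text
t: 28.42
eef_pos: [504.1, -135.5, 240.0]
orientation: [0.694, 0.72, 0.003, 0.004]
force: [0.7, -0.3, -0.1]
width: 19.0
```

```bash
python3 t8.py w37; python3 - <<'E'
from h import *
d=np.load('w37.npy'); rr=rectify(cv2.imread('pics/w37.png'),d[:3],Rn.from_quat(d[3:]),(520,-136),100,60,5); cv2.imwrite('pics/w37r.png',rr)
im=cv2.imread('pics/s37.png'); cv2.imwrite('pics/s37z.png',cv2.resize(im[130:240,230:360],None,fx=6,fy=5.4,interpolation=cv2.INTER_CUBIC))
E
```

```text
[ 504.0975 -135.4909  239.9743] 18.958877355579414 [ 0.7381 -0.2509 -0.0603] [ 0.9133  0.6597 -1.1325  1.8515  0.686   1.0756 -0.4502]
row [0.0004, -0.0002, -0.0043] [0.0019, 0.0016, -0.0011] rows>= 1.0 t 28.5167 w 18.7 F [ 0.3 -0.8 -0.4]
```

View pics/w37r.png

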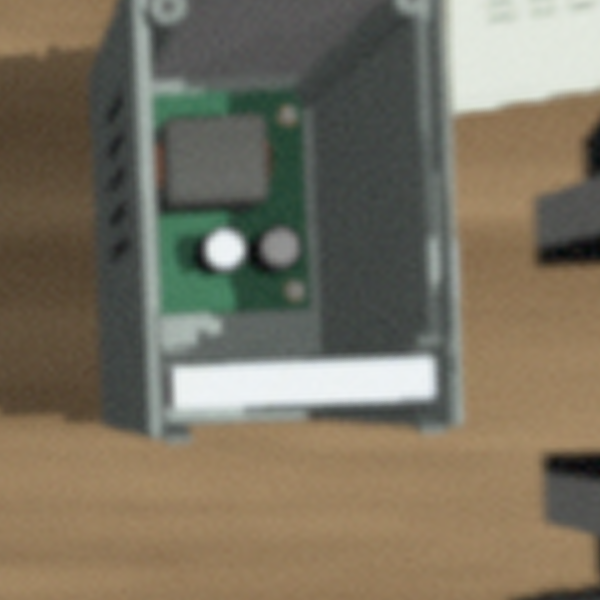

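View pics/s37z.png

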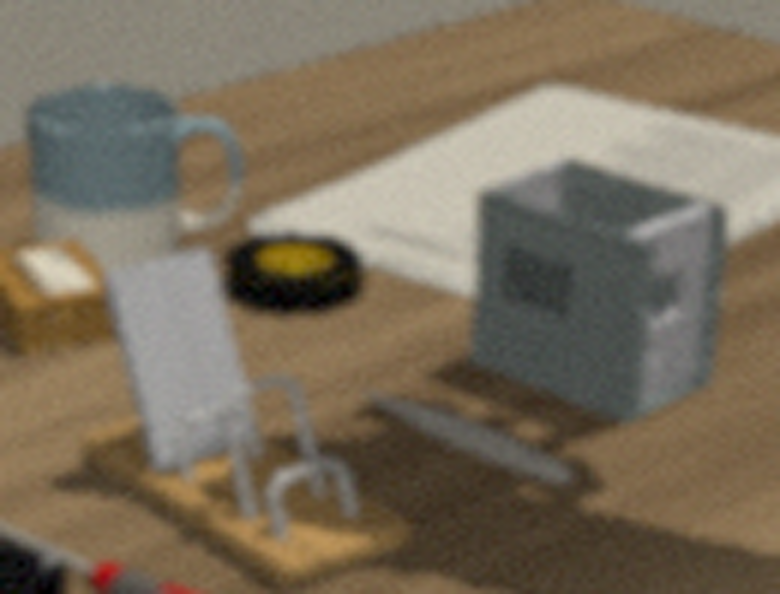

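The panel stands in the front grooves with its top level with the rim, at (170–435, 355–410) in the rectified view. The blank is still in the rack and the gripper is clear, so I'm handing in the job.

```bash
python3 - <<'E'
from h import *
print(env.close_job())
E
```

```text
the job is handed in; nothing more can be done
None
```

The windowed panel now stands in the front grooves of the case, and I handed the job in at about 28.5 s of the 69 s. No verdict came back.

- **Tipping:** I pressed the panel's end down over the scoop. It stayed tipped by itself with the gripper clear.
- **First grip:** I took it by the side edges with the tool vertical, but the wrist joints (q6 and q7) ran into their limits before the tilt needed at the rack. I set the panel back into the nest, still tipped. I then regripped it with the tool tilted about 0.56 rad.
- **Rack:** I stood it in the empty slot and let go. A camera fit put its middle at x = -20, y = -0.8, z = 46 mm in the slot frame, leaning 21.6 degrees.
- **Case:** I regripped it by its faces and lowered it into the grooves. It met the case floor with about 19 N at the expected height, within about 1 mm, and I released it and backed off upward.

**Last checks:**
- The top end is level with the rim and parallel to the case front.
- The panel sits about 1.3 mm behind the nominal seat line, inside the 4 mm limit.
- The blank panel is still standing in the rack, and the wrist force is near zero.

**Disagreement:** wrist-camera views of the case taken from different tool orientations differed by 1 to 2 mm, within the stated calibration. I worked from a corrected value and checked the panel against the groove in the same picture.

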